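# Pack up the V-rest and set the bar to the saw stop

## Robot

A 7-joint arm with a two-finger parallel gripper is mounted at the origin on the work surface. World frame = base frame: x ahead of the robot, y to its left, z up, the work surface at z = 0. Lengths are in mm, angles in rad, forces in N, time in s.
With the tool pointing down it reaches from about 400 to 925 mm from the base axis. Payload 4.1 kg.
Tool frame: the origin (TCP) lies midway between the tips of the shut fingers; the grasp point (between the pads) lies 19 mm behind it (manip.tcp_to_grasp is the distance from the TCP to the grasp point, in mm); z points along the fingers, y is the line along which they close (so a half turn about z gives the same grasp; the last joint's range is limited). The gripper opens to 85 mm and grips with 20 to 120 N. Pads are 22 mm wide; open, the fingers measure 114 mm over their backs; the gripper's body (76 mm by 85 mm) begins 54 mm behind the grasp point. The pads swing forward as they close: fully open they stand 13 mm farther back than shut.
Start: joints at [1.01, 0.398, 0.045, 1.537, -0.019, 1.207, -0.051], TCP at [289.654, -581.931, 231.347] pointing down, gripper open.
Joint ranges: [-2.82, 2.82], [-0.49, 2.23], [-1.37, 1.46], [0, 2.46], [-1.36, 4.5], [0.23, 2], [-2.94, 2.94]. Speed limits (rad/s): [2.57, 2.57, 3.14, 3.14, 3.14, 3.14, 3.14].

## Interface

Orientations are given as a 3x3 rotation matrix whose columns are the frame's x, y, z axes.
In Python, from rig import manip gives the robot as it stands.
- The arm moves only by the tool move_arm, never from a script. Its argument "moves" is a list of rows, each an object of numbers: "dx", "dy", "dz": the shift along the tool's x, y, z scaled (see below); "spin": the turn about the tool's z scaled (see below); "grip": the finger opening in mm, from 0 to 85.4. In form: [{"dx": .., "dy": .., "dz": .., "spin": .., "grip": ..}, ...]. A call has exactly 10 rows; each row shifts and turns the commanded pose from where the row before left it, along the tool's axes as they then stand; what a row does not reach is not made up. The controller multiplies each number of a shift by 300 mm and each number of a turn by 45 degrees. A row lasts 1/10 s, in which the tool goes at most 50 mm and 8.59 degrees, less where a joint would pass 70% of its speed; a pose out of reach is approached as far as the arm can. A call with a number of a shift or a turn outside -1 to 1 is refused whole. A call with a gripper value outside its range is refused whole. The fingers move at their own pace and stop on an object; "newtons" is the grip in N (left out, the last holds). Time passes only in rows, so rows that do not move let the fingers close, or fill a call up. It gives the time, the measured TCP pose, the force, the opening and the grip force at its end, in the units of the state.
- manip.get_state(): the state, without advancing time (a new reading comes with each control period).
- manip.grab_frame(name): name is "side" or "top" or "wrist"; returns the picture (400x640x3 uint8, blue, green, red); there is no depth.
- manip.camera_model(name): a dict with "K" (3x3 intrinsics, pixels), "extrinsics" (4x4, takes a point from camera to world coordinates); the wrist camera has in their place "T_tool_cam" (4x4, takes a point from camera to tool coordinates, whose origin is the TCP and whose axes are the flange's). Camera axes: x right, y up, looking along -z (the intrinsics and any distortion apply to the point x, -y, -z); pixel columns grow to the right and rows downward; lengths in mm; the calibration is good to about 2 mm. A picture is of the moment at which its call begins: read the wrist's pose just before it. camera_model takes no time and is no camera call.
- manip.close_job(): hands the job in; it is judged then, once.
Trained networks look in the newest picture that a camera, given by its name, has taken for a name from the list of things; names that differ only in an ending like _2 or _b are one class to them, and where a whole thing is asked for, a point or a joint stands for the part that bears it (a point fixed in the world has none). Each returns a list of dicts, best first, with "score" (0 to 1); they miss things now and then, are a little off and sometimes report something else, mostly with a low value. They report only what shows in the picture. A call takes as long as a camera call. They do not tell look-alikes from the thing itself.
- manip.find_in(camera, query): "position" ([x, y, z] in mm, in the coordinates of the camera as it stood for that picture, good to about 4 mm: the middle of the surface that is visible of it).
- manip.spot_point(camera, query): "position" ([x, y, z] in mm, in the coordinates of the camera as it stood for that picture, good to about 4 mm: a listed point, or the origin of a listed thing).
The state is a dict: "t": time; "joint_pos": joint angles; "joint_velocities": joint speeds; "joint_efforts": joint torques, N m; "position": TCP position; "tool_rot": TCP orientation; "ft_force": force on the tool from outside, world axes, zero at the start; "torque": the same for the moment, N m; "width": opening from 0.0 (shut) to 1.0 (fully open); "finger_force": force on a finger pad.
Only numpy, scipy, OpenCV 4.12 (cv2) and the standard library are available. Lean on these libraries where they do the work, as an engineer would, in place of code of your own. Each camera call takes 0.05 s, during which the arm holds its last target. There are 200 camera calls.

## Task

Set the round steel bar up for sawing: pack the loose V-rest up on aluminium plates, picking those whose thicknesses add up to bring its groove as near as possible level with the groove of the saw block in the vise, and stand it in line with the saw block under the outer half of where the bar will lie. Then lay the bar in both grooves with its end about 2 to 4 cm short of the saw block's end stop, let go of it, and push it along the grooves until its end touches the stop. Leave the jar, the tin and the pliers where they are.

Things in the scene. Friction and masses are not known exactly. Their poses are not given: they have to be found in the camera images.
- stop_face (a point): on the fixed beech saw block: where the axis of a bar lying in its groove meets the face of the end stop. x points out along the groove, away from the stop; y across; z up. The block (80 long, x 0 to 80; 44 wide; 50 tall) has a 90 degree V-groove 12 deep along its top, crossed by a thin saw kerf. Block top 0.7 above this point; the steel stop plate (x -8 to 0) ends 13 above it
- vise: grey drill vise fixed to the bench, gripping the saw block at a height that varies. Origin on the bench under the stop face, axes as those of the stop face. Jaws 84 long (x -2 to 82), tops 49 above the bench; two low hold-down lugs (y -53 to -97) reach x = 111. It reaches 83 to +y, and 166 to -y with its screw and T-handle (44 above the bench). In line with the groove the bench is clear beyond x = 83
- vrest_centre (a point): centre of the loose V-rest, half-way up, 28 above its underside. Hollow cast aluminium, 0.28 kg: a foot 90 long, 56 wide, 12 thick; in its middle an upright 36 long, 56 wide, its top 55.7 above the underside, with a 90 degree V-groove 12 deep along it. x along the groove, y across (the 56 width), z up. The axis of a 16 bar in the groove lies 27 above this point, 55 above the underside
- bar_centre (a point): centre of the round steel bar, 200 long, 16 in diameter, 0.32 kg; x along the bar
- stand: fixed dark wooden stand in which the bar starts: base 150 x 50 x 10, with two notched blocks 18 long, 40 wide, their centres 120 apart, 36 tall; clear space of 102 between them. Origin under its centre on the bench, x along the bar; the bar's axis lies 35 above the bench
- plate6_centre (a point): centre of the thinnest aluminium plate, 120 x 55 x 6; x along its length, z up; 0.11 kg (the thickest 0.24). All four plates start flat on a fixed dark bench mat 3 thick
- plate9_centre (a point): centre of the aluminium plate 110 x 55 x 9; x along its length, z up
- plate12_centre (a point): centre of the aluminium plate 100 x 55 x 12; x along its length, z up
- plate18_centre (a point): centre of the thickest aluminium plate, 90 x 55 x 18; x along its length, z up. The packing needed is 14 to 31 in all, which two of the four plates always make up to within 1.5
- jar: amber glass jar with a steel lid, 72 across, 85 tall; origin under its centre; leave it alone
- pliers: pliers with dark blue handles, 165 long, lying flat; leave them alone
- tin: round steel tin, 64 across, 55 tall; origin under its centre; leave it alone
Not all that is in view belongs to the job. There is more than one size of the part that bears bar_centre; the job needs the smaller. What is shaped like the part that bears plate6_centre but pink is not meant.

How it is judged (in metres and radians):
On the way, in this order (a step that is already met when the one before it is completed fails the run):
1. the V-rest stands released on its packing, in line and level with the saw block's groove (x of vrest_centre in the frame of stop_face between 0.11 and 0.195 m and y of vrest_centre in the frame of stop_face between -0.005 and 0.005 m and z of vrest_centre in the frame of stop_face between -0.0295 and -0.0245 m and angle between the x axis of vrest_centre and the x axis of stop_face, either way round below 0.1 rad and angle between vrest_centre's own z axis and vertical below 0.05 rad and contact force between the fingers and vrest below 0.1 N and linear speed of vrest below 0.01 m/s), for 0.3 s.
2. the bar lies released in both grooves with its end clear of the stop by 8 to 50 mm (x of vrest_centre in the frame of stop_face between 0.11 and 0.195 m and y of vrest_centre in the frame of stop_face between -0.005 and 0.005 m and z of vrest_centre in the frame of stop_face between -0.0295 and -0.0245 m and angle between the x axis of vrest_centre and the x axis of stop_face, either way round below 0.1 rad and angle between vrest_centre's own z axis and vertical below 0.05 rad and y of bar_centre in the frame of stop_face between -0.004 and 0.004 m and z of bar_centre in the frame of stop_face between -0.004 and 0.004 m and angle between the x axis of bar_centre and the x axis of stop_face, either way round below 0.04 rad and x of bar_centre in the frame of stop_face between 0.108 and 0.15 m and contact force between the fingers and bar below 0.1 N), for 0.2 s.
At the end, for the whole second after the job is handed in: V-rest at rest on its packing, 110-195 mm out from the stop, groove within 2.5 mm in height and 5 mm sideways of the saw block's, parallel within 0.1 rad, upright; bar at rest in both grooves, centre within 4 mm of the groove axis, parallel within 0.04 rad, its end within 2 mm of the stop (x of vrest_centre in the frame of stop_face between 0.11 and 0.195 m and y of vrest_centre in the frame of stop_face between -0.005 and 0.005 m and z of vrest_centre in the frame of stop_face between -0.0295 and -0.0245 m and angle between the x axis of vrest_centre and the x axis of stop_face, either way round below 0.1 rad and angle between vrest_centre's own z axis and vertical below 0.05 rad and y of bar_centre in the frame of stop_face between -0.004 and 0.004 m and z of bar_centre in the frame of stop_face between -0.004 and 0.004 m and angle between the x axis of bar_centre and the x axis of stop_face, either way round below 0.04 rad and x of bar_centre in the frame of stop_face between 0.097 and 0.102 m and linear speed of each of bar, vrest below 0.01 m/s); the robot touches nothing.
It fails at once if the jar is moved more than 30 mm (distance of jar from where it was at the start of the episode above 0.03 m).
It fails at once if the pliers is moved more than 30 mm (distance of pliers from where it was at the start of the episode above 0.03 m).
It fails at once if the tin is moved more than 30 mm (distance of tin from where it was at the start of the episode above 0.03 m).
It also fails if it takes over 72 s, if anything falls off the work surface, if the arm or the gripper's body presses on something with over 40 N, if the wrist force passes 120 N, or if a joint passes its speed limit or range.

## Working session

There is one attempt and no reset: what is moved stays moved. The work goes in short steps, Python scripts to look and compute and a tool call to move; the robot and the scene stay as the last step left them, time stands still between calls to the robot, and variables do not carry over. Pictures are saved under pics/ and viewed, at most 10 in all, crops included, and the job is handed in when it is done.

Besides the shell and the picture viewer there is one more tool, called after "Call:" as a command line: name --argument value ..., lists and objects as JSON in quotes. move_arm: Moves the arm, as the interface text tells. Its arguments: {"type":"object","properties":{"moves":{"type":"array"},"newtons":{"type":"number"}},"required":["moves"]}

```bash
ls; mkdir -p pics; cat > h.py <<'E'
import numpy as np, cv2
from rig import manip as m
def T(cam, st=None):
    c=m.camera_model(cam)
    if 'extrinsics' in c: return np.array(c['K']),np.array(c['extrinsics'])
    st=st or m.get_state()
    W=np.eye(4);W[:3,:3]=st['tool_rot'];W[:3,3]=st['position']
    return np.array(c['K']),W@np.array(c['T_tool_cam'])
def w(M,p): return (M@np.r_[p,1])[:3]
def pix(K,M,P):
    q=np.linalg.inv(M)@np.r_[P,1]; q=K@np.array([q[0],-q[1],-q[2]]); return q[:2]/q[2]
def ray(K,M,u,v,z):
    d=np.linalg.inv(K)@np.array([u,v,1.]); d=M[:3,:3]@np.array([d[0],-d[1],-d[2]]); o=M[:3,3]
    return o+d*(z-o[2])/d[2]
E
python3 - <<'E'
from h import *
for cam in ['top','side']:
    K,M=T(cam); cv2.imwrite(f'pics/{cam}0.png',m.grab_frame(cam))
    print(cam,M[:3,3].round(),K.round().tolist(), m.camera_model(cam).keys())
    for q in ['stop_face','vise','vrest_centre','bar_centre','stand','plate6_centre','plate9_centre','plate12_centre','plate18_centre','jar','pliers','tin']:
        for r in m.spot_point(cam,q)[:3]:
            P=w(M,r['position']); print(q,round(r['score'],2),P.round(),pix(K,M,P).round())
s=m.get_state();print(s['t'],s['position'],s['tool_rot'])
E
```

```text
pics
top [ 419.  -23. 1550.] [[461.0, 0.0, 320.0], [0.0, 461.0, 201.0], [0.0, 0.0, 1.0]] dict_keys(['K', 'extrinsics'])
stop_face 0.82 [ 543. -141.   73.] [364. 195.]
stop_face 0.47 [460. 223.   6.] [254. 222.]
vise 0.66 [ 545. -144.    0.] [363. 196.]
vise 0.27 [758.  40.  -2.] [308. 134.]
vrest_centre 0.65 [711. 221.  -1.] [255. 149.]
vrest_centre 0.64 [ 534. -389.   31.] [439. 197.]
bar_centre 0.97 [ 315. -396.   10.] [441. 264.]
bar_centre 0.65 [ 518. -240.   35.] [393. 203.]
stand 0.62 [ 516. -236.   -0.] [391. 204.]
stand 0.53 [587. 232.  13.] [251. 185.]
plate6_centre 0.71 [296. 292.   2.] [234. 272.]
plate6_centre 0.65 [458. 223.   6.] [254. 223.]
plate9_centre 0.78 [577. 375.  11.] [209. 188.]
plate12_centre 0.91 [587. 233.  12.] [251. 184.]
plate18_centre 0.61 [461. 376.  14.] [208. 223.]
plate18_centre 0.25 [ 517. -235.   -1.] [390. 204.]
plate18_centre 0.21 [ 701. -292.   -0.] [406. 149.]
jar 0.58 [712. 219.   0.] [255. 148.]
pliers 0.8 [ 704. -287.   -1.] [405. 148.]
tin 0.64 [757.  42.  -0.] [307. 135.]
side [ 87. 978. 821.] [[434.0, 0.0, 323.0], [0.0, 434.0, 209.0], [0
[... 336 characters left out ...]
6 [ 521. -239.   -1.] [353. 198.]
plate6_centre 0.79 [300. 289.   1.] [362. 324.]
plate6_centre 0.69 [464. 229.   5.] [311. 288.]
plate9_centre 0.56 [574. 372.   9.] [247. 313.]
plate12_centre 0.87 [590. 233.  13.] [268. 275.]
plate12_centre 0.67 [ 531. -390.   28.] [364. 171.]
plate12_centre 0.37 [ 548. -149.   74.] [336. 191.]
plate18_centre 0.58 [462. 375.  10.] [286. 327.]
jar 0.61 [715. 220.   3.] [233. 263.]
pliers 0.59 [ 709. -287.   -1.] [310. 181.]
tin 0.8 [761.  41.  -1.] [252. 226.]
1.3 [ 289.63947347 -581.92264024  231.3517992 ] [[ 8.95211069e-01  4.45642391e-01  1.95466454e-05]
 [ 4.45642391e-01 -8.95211064e-01 -1.01905345e-04]
 [-2.79149683e-05  9.99376065e-05 -9.99999995e-01]]
```

```bash
python3 - <<'E'
import cv2
a=cv2.imread('pics/top0.png')
c=a[90:300,180:480]; cv2.imwrite('pics/top0c.png',cv2.resize(c,(800,560),interpolation=cv2.INTER_CUBIC))
a=cv2.imread('pics/side0.png')
c=a[130:370,200:500]; cv2.imwrite('pics/side0c.png',cv2.resize(c,(750,600),interpolation=cv2.INTER_CUBIC))
E
```

```text
(no output)
```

View pics/top0c.png

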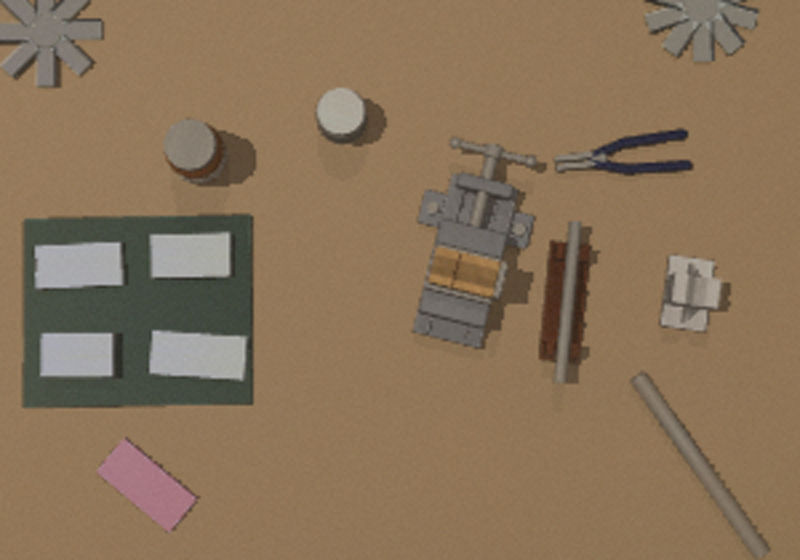

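View pics/side0c.png

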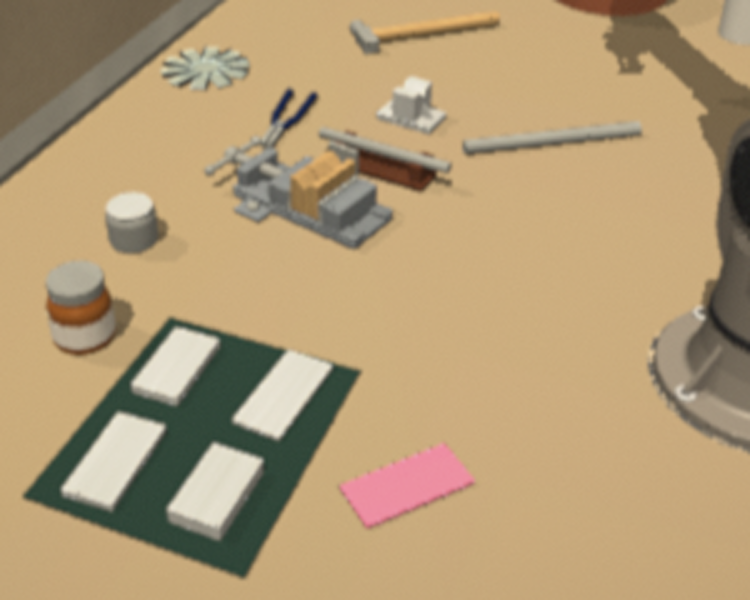

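Seen: four grey plates lie on the mat, identified as 18 at full-frame px (209,223), 9 at (209,188), 12 at (251,184) and 6 at (254,223). The pink look-alike at (234,272) is ruled out. There are two bars: the one in the stand at (393,203) is shorter and thinner, and the one on the bench at (441,264) is longer. The stop is on the right (-y) end of the beech block, so the groove runs out to +y.

```bash
cat >> h.py <<'E'
def yaw(st): R=np.array(st['tool_rot']); return np.degrees(np.arctan2(R[1,0],R[0,0]))
def plan(xyz,yw=None,n=10,start=None):
    """rows to go straight to xyz (world mm), tool-x yaw yw (deg, mod 180), in n rows"""
    st=m.get_state(); p,y=(np.array(st['position']),yaw(st)) if start is None else (np.array(start[:3],float),start[3])
    d=np.array(xyz,float)-p; yw=y if yw is None else yw
    t=(yw-y+90)%180-90
    print('dist',np.linalg.norm(d).round(1),'turn',round(t,1),'per row',(np.linalg.norm(d)/n).round(1),round(t/n,2))
    for i in range(n):
        a=np.radians(y+t*i/n); s=d/n
        print(i,np.round([(np.cos(a)*s[0]+np.sin(a)*s[1])/300,(np.sin(a)*s[0]-np.cos(a)*s[1])/300,-s[2]/300,-t/n/45],4).tolist())
    return (*xyz,y+t)
E
python3 - <<'E'
from h import *
print(np.array(m.camera_model('wrist')['T_tool_cam']).round(2).tolist(),np.array(m.camera_model('wrist')['K']).round().tolist())
plan((545,-125,235),74,n=11)
E
```

```text
[[0.0, 0.95, 0.32, 83.45], [1.0, -0.0, -0.0, -0.37], [-0.0, 0.32, -0.95, -141.6], [0.0, 0.0, 0.0, 1.0]] [[355.0, 0.0, 320.0], [0.0, 355.0, 200.0], [0.0, 0.0, 1.0]]
dist 523.5 turn 47.5 per row 47.6 4.32
0 [0.131, -0.0895, -0.0011, -0.096]
1 [0.1373, -0.0793, -0.0011, -0.096]
2 [0.1429, -0.0688, -0.0011, -0.096]
3 [0.1477, -0.0578, -0.0011, -0.096]
4 [0.1516, -0.0465, -0.0011, -0.096]
5 [0.1547, -0.0349, -0.0011, -0.096]
6 [0.1569, -0.0232, -0.0011, -0.096]
7 [0.1582, -0.0113, -0.0011, -0.096]
8 [0.1586, 0.0007, -0.0011, -0.096]
9 [0.1581, 0.0126, -0.0011, -0.096]
10 [0.1567, 0.0245, -0.0011, -0.096]
```

Call:
move_arm --moves '[{"dx": 0.131, "dy": -0.0895, "dz": 0, "spin": -0.1, "grip": 85}, {"dx": 0.137, "dy": -0.079, "dz": 0, "spin": -0.1, "grip": 0}, {"dx": 0.143, "dy": -0.069, "dz": 0, "spin": -0.1, "grip": 0}, {"dx": 0.148, "dy": -0.058, "dz": 0, "spin": -0.1, "grip": 0}, {"dx": 0.152, "dy": -0.046, "dz": 0, "spin": -0.1, "grip": 0}, {"dx": 0.155, "dy": -0.035, "dz": 0, "spin": -0.1, "grip": 0}, {"dx": 0.157, "dy": -0.023, "dz": 0, "spin": -0.1, "grip": 0}, {"dx": 0.158, "dy": -0.011, "dz": 0, "spin": -0.1, "grip": 0}, {"dx": 0.159, "dy": 0.001, "dz": 0, "spin": -0.1, "grip": 0}, {"dx": 0.158, "dy": 0.013, "dz": 0, "spin": -0.1, "grip": 0}]'

```text
t: 2.3
position: [517.2, -161.8, 231.7]
tool_rot: [[0.315, 0.949, 0.001], [0.949, -0.315, -0.001], [-0.0, 0.001, -1.0]]
ft_force: [1.3, 0.8, 0.0]
width: 0.001
finger_force: 0.0
```

```bash
python3 - <<'E'
from h import *
s=m.get_state();print(s['t'],s['position'],yaw(s),s['width'])
K,M=T('wrist',s); cv2.imwrite('pics/w1.png',m.grab_frame('wrist'))
for q in ['stop_face','vise']:
    for r in m.spot_point('wrist',q)[:2]:
        P=w(M,r['position']); print(q,round(r['score'],2),P.round(1),pix(K,M,P).round())
E
```

```text
2.3 [ 517.19513018 -161.75180797  231.69560841] 71.63294574237743 0.0007801975083985746
stop_face 0.82 [ 551.  -147.7   71.6] [352. 152.]
```

View pics/w1.png

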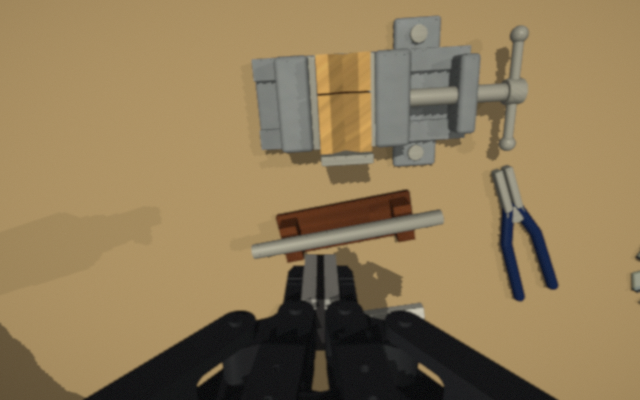

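The wrist view shows the beech block with its edges at px (316,53)-(321,154) and (373,53)-(373,155). The stop plate is at (347,159), and the bar in the stand runs from (255,250) to (440,217).

```bash
cat >> h.py <<'E'
def rect(img,K,M,mask,z,near):
    """min-area rectangle, in the world plane z, of the mask blob nearest world xy"""
    cs,_=cv2.findContours(mask.astype(np.uint8),cv2.RETR_EXTERNAL,cv2.CHAIN_APPROX_NONE)
    best=None
    for c in cs:
        if cv2.contourArea(c)<300: continue
        P=np.array([ray(K,M,u+.0,v+.0,z)[:2] for u,v in c[:,0]],np.float32)
        (cx,cy),(a,b),_=r=cv2.minAreaRect(P); d=np.hypot(cx-near[0],cy-near[1])
        if best is None or d<best[0]: best=(d,r,P)
    d,r,P=best; B=cv2.boxPoints(r); e=B[1]-B[0]; f=B[2]-B[1]
    L=e if np.hypot(*e)>np.hypot(*f) else f
    return np.array(r[0]),sorted(r[1]),np.degrees(np.arctan2(L[1],L[0]))%180
E
python3 - <<'E'
from h import *
K,M=T('wrist'); I=cv2.imread('pics/w1.png'); H=cv2.cvtColor(I,cv2.COLOR_BGR2HSV)
mk=(H[...,0]>10)&(H[...,0]<24)&(H[...,1]>125)
mk[:45]=0;mk[165:]=0;mk[:,:300]=0;mk[:,390:]=0
for z in (68,73.5): print(rect(I,K,M,mk,z,(560,-110)))
print([H[y,x].tolist() for y,x in ((80,330),(80,355),(20,330),(140,365))], mk.sum())
c,_,_=rect(I,K,M,mk,73.5,(560,-110))
for u,v in ((320.5,154),(373,154),(316,53),(373,52),(347,153),(370.5,158)): print(u,v,ray(K,M,u,v,73.7).round(1))
E
```

```text
(array([ 557.57269287, -105.44506836]), [45.22439193725586, 80.24385070800781], np.float32(74.75484))
(array([ 557.32446289, -104.98246765]), [44.40984344482422, 78.79856872558594], np.float32(74.7549))
[[18, 148, 152], [18, 145, 151], [19, 108, 172], [19, 146, 201]] 5103
320.5 154 [ 525.8 -137.7   73.7]
373 154 [ 568.5 -151.6   73.7]
316 53 [547.2 -60.5  73.7]
373 52 [589.8 -73.6  73.7]
347 153 [ 547.6 -143.9   73.7]
370.5 158 [ 565.5 -154.3   73.7]
```

```bash
python3 - <<'E'
from h import *
plan((541.9,-100.9,76.5),74.75,n=8)
E
```

```text
dist 167.4 turn 2.8 per row 20.9 0.36
0 [0.0262, 0.0018, 0.0646, -0.0079]
1 [0.0262, 0.002, 0.0646, -0.0079]
2 [0.0261, 0.0022, 0.0646, -0.0079]
3 [0.0261, 0.0023, 0.0646, -0.0079]
4 [0.0261, 0.0025, 0.0646, -0.0079]
5 [0.0261, 0.0027, 0.0646, -0.0079]
6 [0.0261, 0.0028, 0.0646, -0.0079]
7 [0.0261, 0.003, 0.0646, -0.0079]
```

Call:
move_arm --moves '[{"dx": 0.052, "dy": 0.004, "dz": 0.0646, "spin": -0.016, "grip": 0}, {"dx": 0.052, "dy": 0.0045, "dz": 0.0646, "spin": -0.016, "grip": 0}, {"dx": 0.052, "dy": 0.005, "dz": 0.0646, "spin": -0.016, "grip": 0}, {"dx": 0.052, "dy": 0.0055, "dz": 0.0646, "spin": -0.016, "grip": 0}, {"dx": 0, "dy": 0, "dz": 0.0646, "spin": 0, "grip": 0}, {"dx": 0, "dy": 0, "dz": 0.0646, "spin": 0, "grip": 0}, {"dx": 0, "dy": 0, "dz": 0.0646, "spin": 0, "grip": 0}, {"dx": 0, "dy": 0, "dz": 0.0646, "spin": 0, "grip": 0}, {"dx": 0, "dy": 0, "dz": 0, "spin": 0, "grip": 0}, {"dx": 0, "dy": 0, "dz": 0, "spin": 0, "grip": 0}]'

```text
t: 3.45
position: [540.4, -106.9, 76.4]
tool_rot: [[0.272, 0.962, -0.0], [0.962, -0.272, -0.001], [-0.001, -0.0, -1.0]]
ft_force: [0.0, -0.5, 0.0]
width: -0.004
finger_force: 0.0
```

```bash
python3 - <<'E'
from h import *
s=m.get_state(); print(s['position'],yaw(s),s['ft_force'],s['torque'])
E
```

```text
[ 540.41973481 -106.87966193   76.39682778] 74.23395186547397 [ 0.03620629 -0.45814571  0.01192625] [ 0.00081324  0.01143728 -0.02029121]
```

Call:
move_arm --moves '[{"dx": 0, "dy": 0, "dz": 0.0015, "spin": 0, "grip": 0}, {"dx": 0, "dy": 0, "dz": 0.0015, "spin": 0, "grip": 0}, {"dx": 0, "dy": 0, "dz": 0.0015, "spin": 0, "grip": 0}, {"dx": 0, "dy": 0, "dz": 0.0015, "spin": 0, "grip": 0}, {"dx": 0, "dy": 0, "dz": 0.0015, "spin": 0, "grip": 0}, {"dx": 0, "dy": 0, "dz": 0.0015, "spin": 0, "grip": 0}, {"dx": 0, "dy": 0, "dz": 0.0015, "spin": 0, "grip": 0}, {"dx": 0, "dy": 0, "dz": 0.0015, "spin": 0, "grip": 0}, {"dx": 0, "dy": 0, "dz": 0.0015, "spin": 0, "grip": 0}, {"dx": 0, "dy": 0, "dz": 0, "spin": 0, "grip": 0}]'

```text
t: 4.45
position: [540.5, -105.6, 72.1]
tool_rot: [[0.27, 0.963, -0.0], [0.963, -0.27, -0.0], [-0.0, -0.0, -1.0]]
ft_force: [-0.4, 0.2, -0.2]
width: -0.001
finger_force: 0.0
```

Call:
move_arm --moves '[{"dx": 0, "dy": 0, "dz": 0.0015, "spin": 0, "grip": 0}, {"dx": 0, "dy": 0, "dz": 0.0015, "spin": 0, "grip": 0}, {"dx": 0, "dy": 0, "dz": 0.0015, "spin": 0, "grip": 0}, {"dx": 0, "dy": 0, "dz": 0.0015, "spin": 0, "grip": 0}, {"dx": 0, "dy": 0, "dz": 0.0015, "spin": 0, "grip": 0}, {"dx": 0, "dy": 0, "dz": 0.0015, "spin": 0, "grip": 0}, {"dx": 0, "dy": 0, "dz": 0.0015, "spin": 0, "grip": 0}, {"dx": 0, "dy": 0, "dz": 0.0015, "spin": 0, "grip": 0}, {"dx": 0, "dy": 0, "dz": 0, "spin": 0, "grip": 0}, {"dx": 0, "dy": 0, "dz": 0, "spin": 0, "grip": 0}]'

```text
t: 5.45
position: [540.7, -105.6, 70.9]
tool_rot: [[0.27, 0.963, -0.0], [0.963, -0.27, -0.001], [-0.001, -0.0, -1.0]]
ft_force: [-6.3, 1.0, 16.4]
width: -0.003
finger_force: 8.2
```

```bash
python3 - <<'E'
from h import *
s=m.get_state(); print(s['position'],yaw(s),s['ft_force'],s['torque'])
plan((556,250,280),90,n=10)
E
```

```text
[ 540.73262315 -105.62892225   70.89578361] 74.32941784974813 [-6.28551112  1.02469176 16.3648234 ] [ 0.2352109   1.35304186 -0.01561806]
dist 412.8 turn 15.7 per row 41.3 1.57
0 [0.1155, -0.0271, -0.0697, -0.0348]
1 [0.1162, -0.024, -0.0697, -0.0348]
2 [0.1168, -0.0208, -0.0697, -0.0348]
3 [0.1173, -0.0176, -0.0697, -0.0348]
4 [0.1178, -0.0143, -0.0697, -0.0348]
5 [0.1181, -0.0111, -0.0697, -0.0348]
6 [0.1184, -0.0079, -0.0697, -0.0348]
7 [0.1186, -0.0046, -0.0697, -0.0348]
8 [0.1186, -0.0014, -0.0697, -0.0348]
9 [0.1186, 0.0018, -0.0697, -0.0348]
```

```bash
python3 - <<'E'
from h import *
plan((530,275,280),90,n=10)
E
```

```text
dist 434.4 turn 15.7 per row 43.4 1.57
0 [0.1212, -0.0377, -0.0697, -0.0348]
1 [0.1222, -0.0344, -0.0697, -0.0348]
2 [0.1231, -0.031, -0.0697, -0.0348]
3 [0.1239, -0.0277, -0.0697, -0.0348]
4 [0.1246, -0.0243, -0.0697, -0.0348]
5 [0.1252, -0.0208, -0.0697, -0.0348]
6 [0.1257, -0.0174, -0.0697, -0.0348]
7 [0.1262, -0.014, -0.0697, -0.0348]
8 [0.1265, -0.0105, -0.0697, -0.0348]
9 [0.1267, -0.007, -0.0697, -0.0348]
```

Call:
move_arm --moves '[{"dx": 0.06, "dy": -0.02, "dz": -0.1, "spin": -0.035, "grip": 0}, {"dx": 0.135, "dy": -0.038, "dz": -0.07, "spin": -0.035, "grip": 0}, {"dx": 0.135, "dy": -0.034, "dz": -0.07, "spin": -0.035, "grip": 0}, {"dx": 0.135, "dy": -0.03, "dz": -0.07, "spin": -0.035, "grip": 0}, {"dx": 0.135, "dy": -0.026, "dz": -0.07, "spin": -0.035, "grip": 0}, {"dx": 0.135, "dy": -0.022, "dz": -0.07, "spin": -0.035, "grip": 0}, {"dx": 0.135, "dy": -0.019, "dz": -0.07, "spin": -0.035, "grip": 0}, {"dx": 0.135, "dy": -0.015, "dz": -0.06, "spin": -0.035, "grip": 0}, {"dx": 0.125, "dy": -0.011, "dz": -0.05, "spin": -0.035, "grip": 0}, {"dx": 0.1, "dy": -0.007, "dz": -0.04, "spin": -0.035, "grip": 0}]'

```text
t: 6.45
position: [528.4, 273.1, 270.8]
tool_rot: [[-0.005, 1.0, 0.001], [1.0, 0.005, 0.001], [0.001, 0.001, -1.0]]
ft_force: [0.2, -0.1, 0.3]
width: 0.001
finger_force: 0.0
```

```bash
python3 - <<'E'
from h import *
s=m.get_state();print(s['t'],s['position'],yaw(s))
K,M=T('wrist',s); I=m.grab_frame('wrist'); cv2.imwrite('pics/w2.png',I)
for q in ['plate6_centre','plate9_centre','plate12_centre','plate18_centre']:
    for r in m.spot_point('wrist',q)[:2]:
        P=w(M,r['position']); print(q,round(r['score'],2),P.round(1),pix(K,M,P).round())
E
```

```text
6.45 [528.39586178 273.09448292 270.77421195] 90.2767492268204
plate6_centre 0.77 [460.4 224.    4.5] [263. 195.]
plate6_centre 0.65 [298.7 287.6   4.1] [120. 141.]
plate9_centre 0.56 [576.1 372.5   7.1] [365.  64.]
plate12_centre 0.82 [586.9 231.6   3.7] [368. 189.]
plate12_centre 0.17 [458.  224.7   6.3] [261. 194.]
plate18_centre 0.95 [461.5 373.4  10.4] [257.  62.]
```

View pics/w2.png

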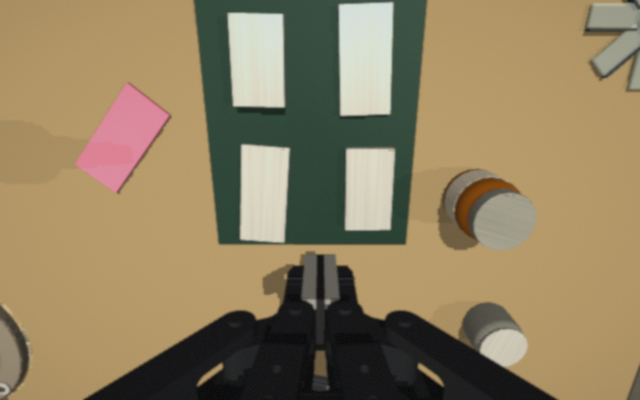

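On the mat, px (264,194) should be plate 6, the longest, and (366,60) plate 9. 18 is at (257,62) and 12 at (370,189). The pink one at (123,138) is not meant. I'll check the lengths next.

```bash
python3 - <<'E'
from h import *
K,M=T('wrist'); I=cv2.imread('pics/w2.png'); H=cv2.cvtColor(I,cv2.COLOR_BGR2HSV)
mk=(H[...,2]>150)&(H[...,1]<70); mk[245:]=0
for n,z,p in (('6',9,(460,224)),('9',12,(576,372)),('12',15,(587,232)),('18',21,(461,373))): print(n,rect(I,K,M,mk,z,p))
mk[:, :]=mk
cv2.imwrite('pics/c.png',cv2.resize(I[0:250,190:430],(576,600)))
E
```

```text
6 (array([461.69366455, 220.44628906]), [54.764888763427734, 119.10585021972656], np.float32(85.253105))
9 (array([576.19018555, 369.64846802]), [54.70801544189453, 108.64192199707031], np.float32(92.14319))
12 (array([586.13482666, 228.62309265]), [54.699676513671875, 98.30784606933594], np.float32(90.62474))
18 (array([464.04421997, 368.96295166]), [54.731544494628906, 88.89204406738281], np.float32(89.05594))
```

View pics/c.png

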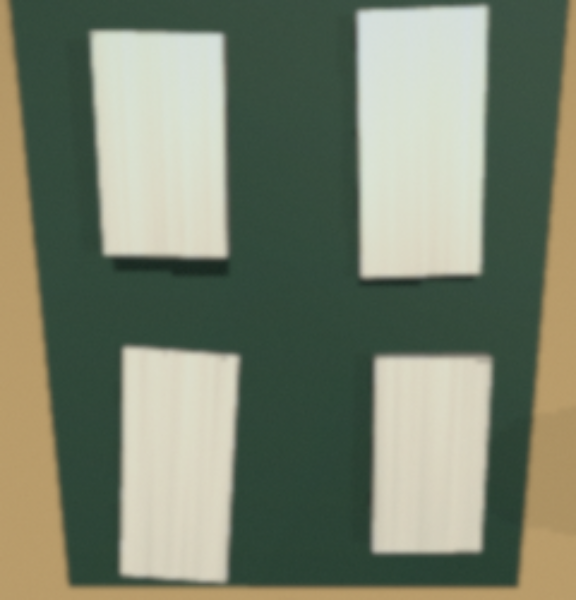

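```bash
python3 - <<'E'
from h import *
plan((461.6,220.8,8),85.25,n=9)
E
```

```text
dist 273.8 turn -4.8 per row 30.4 -0.53
0 [-0.0179, -0.025, 0.0966, 0.0119]
1 [-0.0181, -0.0248, 0.0966, 0.0119]
2 [-0.0183, -0.0246, 0.0966, 0.0119]
3 [-0.0186, -0.0245, 0.0966, 0.0119]
4 [-0.0188, -0.0243, 0.0966, 0.0119]
5 [-0.019, -0.0241, 0.0966, 0.0119]
6 [-0.0192, -0.0239, 0.0966, 0.0119]
7 [-0.0195, -0.0237, 0.0966, 0.0119]
8 [-0.0197, -0.0236, 0.0966, 0.0119]
```

Call:
move_arm --moves '[{"dx": -0.023, "dy": -0.032, "dz": 0.0966, "spin": 0.015, "grip": 85}, {"dx": -0.023, "dy": -0.032, "dz": 0.0966, "spin": 0.015, "grip": 85}, {"dx": -0.024, "dy": -0.032, "dz": 0.0966, "spin": 0.015, "grip": 85}, {"dx": -0.024, "dy": -0.031, "dz": 0.0966, "spin": 0.015, "grip": 85}, {"dx": -0.024, "dy": -0.031, "dz": 0.0966, "spin": 0.015, "grip": 85}, {"dx": -0.025, "dy": -0.031, "dz": 0.0966, "spin": 0.016, "grip": 85}, {"dx": -0.025, "dy": -0.03, "dz": 0.0966, "spin": 0.016, "grip": 85}, {"dx": 0, "dy": 0, "dz": 0.0966, "spin": 0, "grip": 85}, {"dx": 0, "dy": 0, "dz": 0.0966, "spin": 0, "grip": 85}, {"dx": 0, "dy": 0, "dz": 0, "spin": 0, "grip": 85}]'

```text
t: 7.7
position: [458.6, 218.0, 5.2]
tool_rot: [[0.085, 0.996, -0.008], [0.996, -0.085, -0.005], [-0.006, -0.007, -1.0]]
ft_force: [-0.2, -1.4, 0.3]
width: 1.0
finger_force: 0.0
```

```bash
python3 - <<'E'
from h import *
s=m.get_state(); print(s['position'],s['width'])
plan((461.6,220.8,-0.5),85.25,n=3)
E
```

```text
[458.5644883  217.9748203    5.18419735] 1.0001492923651887
dist 7.0 turn 0.1 per row 2.3 0.04
0 [0.0034, 0.0031, 0.0063, -0.0009]
1 [0.0034, 0.0031, 0.0063, -0.0009]
2 [0.0034, 0.0031, 0.0063, -0.0009]
```

Call:
move_arm --newtons 40 --moves '[{"dx": 0.003, "dy": 0.003, "dz": 0.006, "spin": 0, "grip": 75}, {"dx": 0.003, "dy": 0.003, "dz": 0.006, "spin": 0, "grip": 70}, {"dx": 0, "dy": 0, "dz": 0.006, "spin": 0, "grip": 65}, {"dx": 0, "dy": 0, "dz": 0, "spin": 0, "grip": 60}, {"dx": 0, "dy": 0, "dz": 0, "spin": 0, "grip": 45}, {"dx": 0, "dy": 0, "dz": 0, "spin": 0, "grip": 45}, {"dx": 0, "dy": 0, "dz": 0, "spin": 0, "grip": 45}, {"dx": 0, "dy": 0, "dz": 0, "spin": 0, "grip": 45}, {"dx": 0, "dy": 0, "dz": 0, "spin": 0, "grip": 45}, {"dx": 0, "dy": 0, "dz": 0, "spin": 0, "grip": 45}]'

```text
t: 8.7
position: [465.1, 224.5, 6.8]
tool_rot: [[0.082, 0.997, 0.003], [0.997, -0.082, -0.0], [0.0, 0.003, -1.0]]
ft_force: [-2.6, -2.2, 21.9]
width: 0.526
finger_force: 11.2
```

```bash
python3 - <<'E'
from h import *
s=m.get_state(); print(s['position'],yaw(s),s['width']*85.4)
st=plan((461,220,45),None,n=1)
a=np.radians(74.75); X=np.array([np.cos(a),np.sin(a)]); S=np.array([557.4,-105.2])-40*X; print('stop',S,'rest',S+172*X)
t=S+165*X
plan((*t,45),74.75,n=8,start=st)
E
```

```text
[465.07588256 224.54342949   6.75615707] 85.2712211117264 44.88419350246076
dist 38.7 turn 0.0 per row 38.7 0.0
0 [-0.0162, -0.0123, -0.1275, -0.0]
stop [ 546.87875142 -143.79149295] rest [592.12012031  22.15192675]
dist 242.0 turn -10.5 per row 30.3 -1.32
0 [-0.0805, 0.0607, -0.0, 0.0292]
1 [-0.0791, 0.0625, -0.0, 0.0292]
2 [-0.0776, 0.0643, -0.0, 0.0292]
3 [-0.0762, 0.0661, -0.0, 0.0292]
4 [-0.0746, 0.0678, -0.0, 0.0292]
5 [-0.073, 0.0695, -0.0, 0.0292]
6 [-0.0714, 0.0712, -0.0, 0.0292]
7 [-0.0698, 0.0728, -0.0, 0.0292]
```

Call:
move_arm --moves '[{"dx": -0.008, "dy": -0.011, "dz": 0, "spin": 0, "grip": 85}, {"dx": 0, "dy": 0, "dz": 0, "spin": 0, "grip": 85}, {"dx": 0, "dy": 0, "dz": 0, "spin": 0, "grip": 85}, {"dx": 0, "dy": 0, "dz": 0, "spin": 0, "grip": 85}, {"dx": 0, "dy": 0, "dz": 0, "spin": 0, "grip": 85}, {"dx": 0, "dy": 0, "dz": 0, "spin": 0, "grip": 85}, {"dx": 0, "dy": 0, "dz": 0, "spin": 0, "grip": 85}, {"dx": 0, "dy": 0, "dz": 0, "spin": 0, "grip": 85}, {"dx": 0, "dy": 0, "dz": 0, "spin": 0, "grip": 85}, {"dx": 0, "dy": 0, "dz": 0, "spin": 0, "grip": 85}]'

```text
t: 9.7
position: [460.0, 221.5, 3.3]
tool_rot: [[0.082, 0.997, -0.0], [0.997, -0.082, -0.0], [-0.0, 0.0, -1.0]]
ft_force: [-0.1, -0.1, -0.4]
width: 0.996
finger_force: 0.0
```

```bash
python3 - <<'E'
from h import *
s=m.get_state(); print(s['position'],yaw(s),s['width']*85.4,s['ft_force'])
K,M=T('wrist',s); I=m.grab_frame('wrist'); cv2.imwrite('pics/w3.png',I)
H=cv2.cvtColor(I,cv2.COLOR_BGR2HSV); mk=(H[...,2]>150)&(H[...,1]<70)
for r in m.spot_point('wrist','plate6_centre')[:2]: print(w(M,r['position']))
E
```

```text
[459.96899808 221.47472267   3.32727801] 85.27649316890147 85.09686501474792 [-0.07526907 -0.05955233 -0.44553535]
[458.23302033 225.77991266   6.30964713]
```

View pics/w3.png

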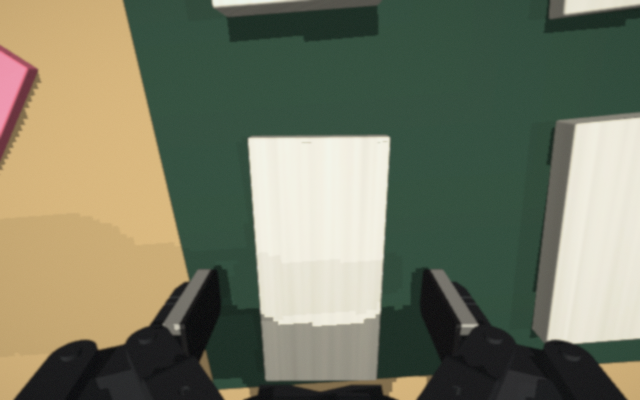

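Plate 6 is centred between the open fingers, with its top edge at px (248,137)-(389,137). The fingers were simply too high, so I'll go lower and close again.

Call:
move_arm --moves '[{"dx": 0, "dy": 0, "dz": 0.006, "spin": 0, "grip": 70}, {"dx": 0, "dy": 0, "dz": 0.0065, "spin": 0, "grip": 70}, {"dx": 0, "dy": 0, "dz": 0, "spin": 0, "grip": 70}, {"dx": 0, "dy": 0, "dz": 0, "spin": 0, "grip": 70}, {"dx": 0, "dy": 0, "dz": 0, "spin": 0, "grip": 70}, {"dx": 0, "dy": 0, "dz": 0, "spin": 0, "grip": 48}, {"dx": 0, "dy": 0, "dz": 0, "spin": 0, "grip": 48}, {"dx": 0, "dy": 0, "dz": 0, "spin": 0, "grip": 48}, {"dx": 0, "dy": 0, "dz": 0, "spin": 0, "grip": 48}, {"dx": 0, "dy": 0, "dz": 0, "spin": 0, "grip": 48}]'

```text
t: 10.8
position: [460.1, 221.6, 0.0]
tool_rot: [[0.082, 0.997, 0.0], [0.997, -0.082, -0.0], [-0.0, 0.0, -1.0]]
ft_force: [-2.2, -0.9, 5.0]
width: 0.626
finger_force: 42.2
```

```bash
python3 - <<'E'
from h import *
plan((592.1,22.2,50),74.75,n=7,start=(460.1,221.6,50,85.28))
E
```

```text
dist 239.1 turn -10.5 per row 34.2 -1.5
0 [-0.0895, 0.0705, -0.0, 0.0334]
1 [-0.0876, 0.0728, -0.0, 0.0334]
2 [-0.0856, 0.0751, -0.0, 0.0334]
3 [-0.0836, 0.0773, -0.0, 0.0334]
4 [-0.0816, 0.0794, -0.0, 0.0334]
5 [-0.0795, 0.0816, -0.0, 0.0334]
6 [-0.0773, 0.0836, -0.0, 0.0334]
```

Call:
move_arm --moves '[{"dx": 0, "dy": 0, "dz": -0.08, "spin": 0, "grip": 45}, {"dx": -0.0895, "dy": 0.0705, "dz": -0.08, "spin": 0.0334, "grip": 45}, {"dx": -0.0876, "dy": 0.0728, "dz": 0, "spin": 0.0334, "grip": 45}, {"dx": -0.0856, "dy": 0.0751, "dz": 0, "spin": 0.0334, "grip": 45}, {"dx": -0.0836, "dy": 0.0773, "dz": 0, "spin": 0.0334, "grip": 45}, {"dx": -0.0816, "dy": 0.0794, "dz": 0, "spin": 0.0334, "grip": 45}, {"dx": -0.0795, "dy": 0.0816, "dz": 0, "spin": 0.0334, "grip": 45}, {"dx": -0.0773, "dy": 0.0836, "dz": 0, "spin": 0.0334, "grip": 45}, {"dx": 0, "dy": 0, "dz": 0.05, "spin": 0, "grip": 45}, {"dx": 0, "dy": 0, "dz": 0.05, "spin": 0, "grip": 45}]'

```text
t: 11.8
position: [592.2, 21.1, 16.7]
tool_rot: [[0.265, 0.964, 0.0], [0.964, -0.265, -0.0], [0.0, 0.0, -1.0]]
ft_force: [-0.4, 0.3, -0.7]
width: 0.626
finger_force: 43.0
```

```bash
python3 - <<'E'
from h import *
s=m.get_state(); print(s['position'],yaw(s),s['width']*85.4,s['ft_force'],s['finger_force'])
E
```

```text
[592.22484387  21.06000853  16.70918764] 74.62448044257762 53.45048402715989 [-0.40739348  0.33763502 -0.65846544] 42.98518359661102
```

Call:
move_arm --moves '[{"dx": 0, "dy": 0, "dz": 0.025, "spin": 0, "grip": 45}, {"dx": 0, "dy": 0, "dz": 0.025, "spin": 0, "grip": 45}, {"dx": 0, "dy": 0, "dz": 0.01, "spin": 0, "grip": 45}, {"dx": 0, "dy": 0, "dz": 0.006, "spin": 0, "grip": 45}, {"dx": 0, "dy": 0, "dz": 0, "spin": 0, "grip": 45}, {"dx": 0, "dy": 0, "dz": 0, "spin": 0, "grip": 45}, {"dx": 0, "dy": 0, "dz": 0, "spin": 0, "grip": 85}, {"dx": 0, "dy": 0, "dz": 0, "spin": 0, "grip": 85}, {"dx": 0, "dy": 0, "dz": 0, "spin": 0, "grip": 85}, {"dx": 0, "dy": 0, "dz": -0.1, "spin": 0, "grip": 85}]'

```text
t: 12.8
position: [588.7, 21.6, 24.9]
tool_rot: [[0.263, 0.965, -0.008], [0.965, -0.263, -0.001], [-0.003, -0.007, -1.0]]
ft_force: [-0.1, -0.8, -0.4]
width: 0.996
finger_force: 0.0
```

```bash
python3 - <<'E'
from h import *
s=m.get_state(); print(s['position'],yaw(s),s['width']*85.4,s['ft_force'],s['finger_force'])
plan((576.2,370.3,60),92.1,n=9,start=(592.2,21.2,60,74.6))
E
```

```text
[588.66446782  21.55419255  24.90193848] 74.76265832005346 85.04114061024195 [-0.13598317 -0.76127462 -0.35724578] 0.0
dist 349.5 turn 17.5 per row 38.8 1.94
0 [0.1231, -0.04, -0.0, -0.0432]
1 [0.1244, -0.0358, -0.0, -0.0432]
2 [0.1255, -0.0316, -0.0, -0.0432]
3 [0.1265, -0.0273, -0.0, -0.0432]
4 [0.1274, -0.023, -0.0, -0.0432]
5 [0.1281, -0.0187, -0.0, -0.0432]
6 [0.1286, -0.0143, -0.0, -0.0432]
7 [0.129, -0.01, -0.0, -0.0432]
8 [0.1293, -0.0056, -0.0, -0.0432]
```

Call:
move_arm --moves '[{"dx": 0.1231, "dy": -0.04, "dz": -0.1, "spin": -0.0432, "grip": 85}, {"dx": 0.1244, "dy": -0.0358, "dz": 0, "spin": -0.0432, "grip": 85}, {"dx": 0.1255, "dy": -0.0316, "dz": 0, "spin": -0.0432, "grip": 85}, {"dx": 0.1265, "dy": -0.0273, "dz": 0, "spin": -0.0432, "grip": 85}, {"dx": 0.1274, "dy": -0.023, "dz": 0, "spin": -0.0432, "grip": 85}, {"dx": 0.1281, "dy": -0.0187, "dz": 0, "spin": -0.0432, "grip": 85}, {"dx": 0.1286, "dy": -0.0143, "dz": 0, "spin": -0.0432, "grip": 85}, {"dx": 0.129, "dy": -0.01, "dz": 0, "spin": -0.0432, "grip": 85}, {"dx": 0.1293, "dy": -0.0056, "dz": 0, "spin": -0.0432, "grip": 85}, {"dx": 0, "dy": 0, "dz": 0.05, "spin": 0, "grip": 85}]'

```text
t: 13.8
position: [573.4, 381.3, 45.6]
tool_rot: [[-0.048, 0.999, 0.003], [0.999, 0.048, 0.01], [0.01, 0.004, -1.0]]
ft_force: [-0.7, 1.4, 0.3]
width: 0.995
finger_force: 0.0
```

```bash
python3 - <<'E'
from h import *
s=m.get_state(); print(s['position'],yaw(s),s['width']*85.4,s['ft_force'],s['finger_force'])
plan((576.2,370.3,1.5),92.1,n=4)
E
```

```text
[573.44078267 381.34055836  45.59151805] 92.76180132968963 84.93326750739126 [-0.73784781  1.40027041  0.30696481] 0.0
dist 45.5 turn -0.7 per row 11.4 -0.17
0 [-0.0093, 0.0019, 0.0367, 0.0037]
1 [-0.0093, 0.0019, 0.0367, 0.0037]
2 [-0.0093, 0.0019, 0.0367, 0.0037]
3 [-0.0093, 0.0019, 0.0367, 0.0037]
```

Call:
move_arm --moves '[{"dx": 0, "dy": 0, "dz": 0.05, "spin": 0, "grip": 75}, {"dx": 0, "dy": 0, "dz": 0.04, "spin": 0, "grip": 75}, {"dx": 0, "dy": 0, "dz": 0.025, "spin": 0, "grip": 75}, {"dx": 0, "dy": 0, "dz": 0.012, "spin": 0, "grip": 75}, {"dx": 0, "dy": 0, "dz": 0.005, "spin": 0, "grip": 75}, {"dx": 0, "dy": 0, "dz": 0, "spin": 0, "grip": 75}, {"dx": 0, "dy": 0, "dz": 0, "spin": 0, "grip": 75}, {"dx": 0, "dy": 0, "dz": 0, "spin": 0, "grip": 75}, {"dx": 0, "dy": 0, "dz": 0, "spin": 0, "grip": 75}, {"dx": 0, "dy": 0, "dz": 0, "spin": 0, "grip": 75}]'

```text
t: 14.8
position: [575.2, 371.2, 3.5]
tool_rot: [[-0.039, 0.999, 0.0], [0.999, 0.039, 0.0], [0.0, 0.0, -1.0]]
ft_force: [0.4, -0.2, 0.4]
width: 0.879
finger_force: 0.0
```

```bash
python3 - <<'E'
from h import *
s=m.get_state(); print(s['position'],yaw(s),s['width']*85.4,s['ft_force'],s['finger_force'])
plan((576.2,370.3,1.5),92.1,n=1)
E
```

```text
[575.20279906 371.24723889   3.461567  ] 92.25715053081522 75.08835406569331 [ 0.36606828 -0.22027199  0.35276059] 0.0
dist 2.4 turn -0.2 per row 2.4 -0.16
0 [-0.0033, 0.0032, 0.0065, 0.0035]
```

Call:
move_arm --moves '[{"dx": -0.003, "dy": 0.003, "dz": 0.007, "spin": 0.003, "grip": 70}, {"dx": 0, "dy": 0, "dz": 0, "spin": 0, "grip": 65}, {"dx": 0, "dy": 0, "dz": 0, "spin": 0, "grip": 45}, {"dx": 0, "dy": 0, "dz": 0, "spin": 0, "grip": 45}, {"dx": 0, "dy": 0, "dz": 0, "spin": 0, "grip": 45}, {"dx": 0, "dy": 0, "dz": 0, "spin": 0, "grip": 45}, {"dx": 0, "dy": 0, "dz": 0, "spin": 0, "grip": 45}, {"dx": 0, "dy": 0, "dz": 0, "spin": 0, "grip": 45}, {"dx": 0, "dy": 0, "dz": 0, "spin": 0, "grip": 45}, {"dx": 0, "dy": 0, "dz": 0, "spin": 0, "grip": 45}]'

```text
t: 15.8
position: [576.3, 370.4, 1.3]
tool_rot: [[-0.037, 0.999, 0.0], [0.999, 0.037, 0.0], [0.0, 0.0, -1.0]]
ft_force: [0.5, -0.4, 1.7]
width: 0.629
finger_force: 43.1
```

```bash
python3 - <<'E'
from h import *
s=m.get_state(); print(s['position'],yaw(s),s['width']*85.4,s['ft_force'],s['finger_force'])
p=s['position']
plan((592.1,22.0,60),74.75,n=8,start=(p[0],p[1],60,yaw(s)))
E
```

```text
[576.2719875  370.3567044    1.26514587] 92.11315728077953 53.707061065010926 [ 0.54298426 -0.38854299  1.70940982] 43.145291805267334
dist 348.7 turn -17.4 per row 43.6 -2.17
0 [-0.1453, 0.0012, -0.0, 0.0482]
1 [-0.1451, 0.0067, -0.0, 0.0482]
2 [-0.1448, 0.0122, -0.0, 0.0482]
3 [-0.1442, 0.0177, -0.0, 0.0482]
4 [-0.1434, 0.0232, -0.0, 0.0482]
5 [-0.1425, 0.0286, -0.0, 0.0482]
6 [-0.1413, 0.0339, -0.0, 0.0482]
7 [-0.1399, 0.0393, -0.0, 0.0482]
```

Call:
move_arm --moves '[{"dx": 0, "dy": 0, "dz": -0.1, "spin": 0, "grip": 45}, {"dx": -0.1453, "dy": 0.0012, "dz": -0.08, "spin": 0.0482, "grip": 45}, {"dx": -0.1451, "dy": 0.0067, "dz": 0, "spin": 0.0482, "grip": 45}, {"dx": -0.1448, "dy": 0.0122, "dz": 0, "spin": 0.0482, "grip": 45}, {"dx": -0.1442, "dy": 0.0177, "dz": 0, "spin": 0.0482, "grip": 45}, {"dx": -0.1434, "dy": 0.0232, "dz": 0, "spin": 0.0482, "grip": 45}, {"dx": -0.1425, "dy": 0.0286, "dz": 0, "spin": 0.0482, "grip": 45}, {"dx": -0.1413, "dy": 0.0339, "dz": 0, "spin": 0.0482, "grip": 45}, {"dx": -0.1399, "dy": 0.0393, "dz": 0, "spin": 0.0482, "grip": 45}, {"dx": 0, "dy": 0, "dz": 0, "spin": 0, "grip": 45}]'

```text
t: 16.8
position: [590.9, 11.6, 53.9]
tool_rot: [[0.274, 0.962, -0.003], [0.962, -0.274, -0.007], [-0.007, -0.001, -1.0]]
ft_force: [0.4, -0.8, -1.8]
width: 0.63
finger_force: 43.0
```

Call:
move_arm --moves '[{"dx": 0, "dy": 0, "dz": 0.05, "spin": 0, "grip": 45}, {"dx": 0, "dy": 0, "dz": 0.05, "spin": 0, "grip": 45}, {"dx": 0, "dy": 0, "dz": 0.03, "spin": 0, "grip": 45}, {"dx": 0, "dy": 0, "dz": 0.015, "spin": 0, "grip": 45}, {"dx": 0, "dy": 0, "dz": 0, "spin": 0, "grip": 45}, {"dx": 0, "dy": 0, "dz": 0, "spin": 0, "grip": 45}, {"dx": 0, "dy": 0, "dz": 0, "spin": 0, "grip": 45}, {"dx": 0, "dy": 0, "dz": 0, "spin": 0, "grip": 45}, {"dx": 0, "dy": 0, "dz": 0, "spin": 0, "grip": 45}, {"dx": 0, "dy": 0, "dz": 0, "spin": 0, "grip": 45}]'

```text
t: 17.8
position: [592.1, 21.8, 11.9]
tool_rot: [[0.263, 0.965, 0.001], [0.965, -0.263, -0.0], [-0.0, 0.001, -1.0]]
ft_force: [0.5, 0.5, -1.2]
width: 0.629
finger_force: 43.0
```

```bash
python3 - <<'E'
from h import *
s=m.get_state(); print(s['position'],yaw(s),s['width']*85.4,s['ft_force'],s['finger_force'])
plan((592.1,21.7,4),74.75,n=1)
E
```

```text
[592.07667702  21.8236881   11.91840271] 74.75710747048947 53.71520738404107 [ 0.46637905  0.53993293 -1.21781525] 42.974944710731506
dist 7.9 turn -0.0 per row 7.9 -0.01
0 [-0.0004, 0.0002, 0.0264, 0.0002]
```

Call:
move_arm --moves '[{"dx": 0, "dy": 0, "dz": 0.015, "spin": 0, "grip": 45}, {"dx": 0, "dy": 0, "dz": 0.008, "spin": 0, "grip": 45}, {"dx": 0, "dy": 0, "dz": 0.003, "spin": 0, "grip": 45}, {"dx": 0, "dy": 0, "dz": 0, "spin": 0, "grip": 45}, {"dx": 0, "dy": 0, "dz": 0, "spin": 0, "grip": 85}, {"dx": 0, "dy": 0, "dz": 0, "spin": 0, "grip": 85}, {"dx": 0, "dy": 0, "dz": 0, "spin": 0, "grip": 85}, {"dx": 0, "dy": 0, "dz": -0.12, "spin": 0, "grip": 85}, {"dx": 0, "dy": 0, "dz": -0.16, "spin": 0, "grip": 85}, {"dx": 0, "dy": 0, "dz": -0.16, "spin": 0, "grip": 85}]'

```text
t: 18.8
position: [591.3, 21.9, 136.7]
tool_rot: [[0.263, 0.965, -0.002], [0.965, -0.263, 0.0], [-0.0, -0.002, -1.0]]
ft_force: [0.4, -0.2, -1.1]
width: 0.995
finger_force: 0.0
```

```bash
python3 - <<'E'
from h import *
s=m.get_state(); print(s['position'],yaw(s),s['width']*85.4,s['ft_force'],s['finger_force'])
K,M=T('wrist',s); I=m.grab_frame('wrist'); cv2.imwrite('pics/w4.png',I)
H=cv2.cvtColor(I,cv2.COLOR_BGR2HSV); mk=(H[...,2]>150)&(H[...,1]<70)
print(rect(I,K,M,mk,15,(592,22)))
plan((505,-400,240),0,n=10,start=(592,21.8,136,74.75))
E
```

```text
[591.27642085  21.91681282 136.69080941] 74.778862459704 84.97774641447428 [ 0.42179267 -0.18721947 -1.11169488] 0.0
(array([593.25604248,  27.71245575]), [55.22002410888672, 116.24357604980469], np.float32(74.96467))
dist 443.1 turn -74.8 per row 44.3 -7.47
0 [-0.1433, 0.009, -0.0347, 0.1661]
1 [-0.1409, 0.0276, -0.0347, 0.1661]
2 [-0.1361, 0.0457, -0.0347, 0.1661]
3 [-0.129, 0.063, -0.0347, 0.1661]
4 [-0.1197, 0.0792, -0.0347, 0.1661]
5 [-0.1084, 0.0941, -0.0347, 0.1661]
6 [-0.0952, 0.1074, -0.0347, 0.1661]
7 [-0.0804, 0.1189, -0.0347, 0.1661]
8 [-0.0643, 0.1284, -0.0347, 0.1661]
9 [-0.047, 0.1356, -0.0347, 0.1661]
```

Call:
move_arm --moves '[{"dx": -0.1433, "dy": 0.009, "dz": -0.0347, "spin": 0.166, "grip": 85}, {"dx": -0.1409, "dy": 0.0276, "dz": -0.0347, "spin": 0.166, "grip": 85}, {"dx": -0.1361, "dy": 0.0457, "dz": -0.0347, "spin": 0.166, "grip": 85}, {"dx": -0.129, "dy": 0.063, "dz": -0.0347, "spin": 0.166, "grip": 85}, {"dx": -0.1197, "dy": 0.0792, "dz": -0.0347, "spin": 0.166, "grip": 85}, {"dx": -0.1084, "dy": 0.0941, "dz": -0.0347, "spin": 0.166, "grip": 85}, {"dx": -0.0952, "dy": 0.1074, "dz": -0.0347, "spin": 0.166, "grip": 85}, {"dx": -0.0804, "dy": 0.1189, "dz": -0.0347, "spin": 0.166, "grip": 85}, {"dx": -0.0643, "dy": 0.1284, "dz": -0.0347, "spin": 0.166, "grip": 85}, {"dx": -0.047, "dy": 0.1356, "dz": -0.0347, "spin": 0.166, "grip": 85}]'

```text
t: 19.85
position: [504.7, -401.5, 240.2]
tool_rot: [[1.0, -0.004, 0.0], [-0.004, -1.0, -0.0], [0.0, 0.0, -1.0]]
ft_force: [0.7, 0.4, 0.4]
width: 0.996
finger_force: 0.0
```

```bash
python3 - <<'E'
from h import *
m.grab_frame('wrist');m.grab_frame('wrist')
s=m.get_state(); print(s['t'],s['position'],yaw(s),s['tool_rot'][2])
K,M=T('wrist',s); I=m.grab_frame('wrist'); cv2.imwrite('pics/w5.png',I)
for q in ['vrest_centre','bar_centre','stand']:
  for r in m.spot_point('wrist',q)[:2]:
    P=w(M,r['position']); print(q,round(r['score'],2),P.round(1),pix(K,M,P).round())
E
```

```text
19.95 [ 501.63431632 -408.95337624  241.17407383] -0.6713632808664838 [-4.44405322e-05  7.43257927e-03 -9.99972377e-01]
vrest_centre 0.71 [ 530.4 -389.4   25. ] [299. 136.]
vrest_centre 0.24 [ 522.  -234.1   -2.2] [157. 142.]
bar_centre 0.67 [ 516.5 -241.6   36.3] [149. 154.]
bar_centre 0.66 [ 316.3 -400.8    8. ] [314. 307.]
stand 0.64 [ 520.5 -235.6    0.7] [157. 144.]
```

View pics/w5.png

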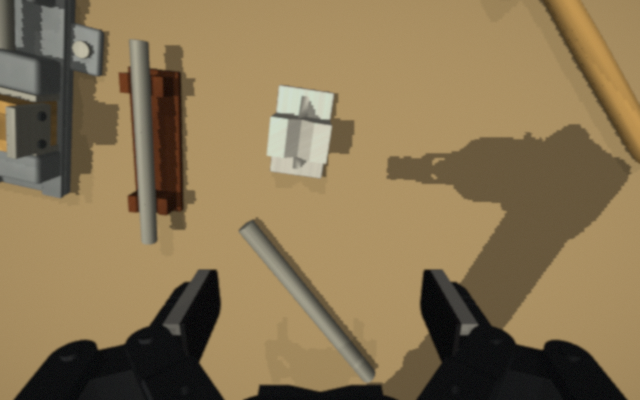

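The V-rest is at px (302,135): foot corners (280,84), (337,93), (323,178), (271,173), upright top around (300,140). The bar lies in the stand from px (139,42) to (149,243).

```bash
python3 - <<'E'
from h import *
s=m.get_state()
print(s['t'],s['position'],yaw(s))
for nm,off in (('a',0),):
    K=np.array(m.camera_model('wrist')['K']); 
    W=np.eye(4); 
    # pose at the picture
    y=np.radians(-0.671); W[:3,:3]=[[np.cos(y),np.sin(y),0],[np.sin(y),-np.cos(y),-0.0074],[0,0.0074,-1]]; W[:3,3]=[501.6,-409,241.2]
    M=W@np.array(m.camera_model('wrist')['T_tool_cam'])
    for z,l in ((12,((280,84.5),(337,93.5),(323,178),(271,173))),(55.7,((272,116),(333,124),(329,165),(267,160))),(35,((139,42),(149,243)))):
        P=np.array([ray(K,M,u,v,z)[:2] for u,v in l]); print(P.round(1).tolist(),P.mean(0).round(1))
        d=P[0]-P[-1]; print('yaw',np.degrees(np.arctan2(d[1],d[0])),np.hypot(*d))
        if len(P)==4: d=P[1]-P[2]; print('yaw',np.degrees(np.arctan2(d[1],d[0])),np.hypot(*d), np.hypot(*(P[1]-P[0])))
I=cv2.imread('pics/w5.png'); cv2.imwrite('pics/c5.png',cv2.resize(I[70:190,250:360],None,fx=5,fy=5,interpolation=cv2.INTER_CUBIC))
E
```

```text
20.15 [ 505.9253269  -398.10624558  239.29303101] 0.21359770954030527
[[579.7, -371.5], [570.5, -428.2], [483.0, -413.4], [489.3, -357.5]] [ 530.6 -392.6]
yaw -8.765705129548573 91.50830927438234
yaw -9.55910859572702 88.75267701656621 57.4449059264959
[[553.4, -367.4], [545.7, -422.3], [507.6, -418.6], [513.1, -360.5]] [ 530.  -392.2]
yaw -9.6928938979832 40.855791676598166
yaw -5.600443701463443 38.23448427518626 55.52878465831747
[[617.6, -249.1], [419.2, -225.1]] [ 518.4 -237.1]
yaw -6.90574566352237 199.86555256679839
```

View pics/c5.png

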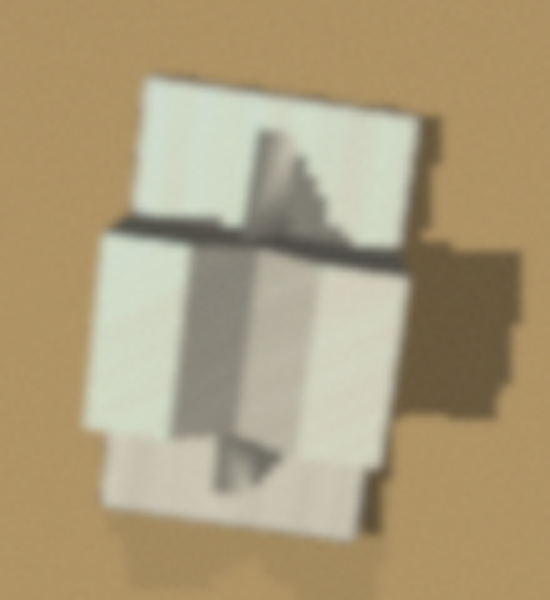

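```bash
python3 - <<'E'
from h import *
s=m.get_state(); print(s['position'],yaw(s))
plan((531.5,-391.3,22),-8.3,n=6,start=(505,-400,240,0))
E
```

```text
[ 505.9253269  -398.10624558  239.29303101] 0.21359770954030527
dist 219.8 turn -8.3 per row 36.6 -1.38
0 [0.0147, -0.0048, 0.1211, 0.0307]
1 [0.0146, -0.0052, 0.1211, 0.0307]
2 [0.0145, -0.0055, 0.1211, 0.0307]
3 [0.0143, -0.0059, 0.1211, 0.0307]
4 [0.0142, -0.0062, 0.1211, 0.0307]
5 [0.014, -0.0066, 0.1211, 0.0307]
```

Call:
move_arm --moves '[{"dx": 0.022, "dy": -0.0074, "dz": 0.12, "spin": 0.046, "grip": 85}, {"dx": 0.022, "dy": -0.008, "dz": 0.14, "spin": 0.046, "grip": 85}, {"dx": 0.0215, "dy": -0.0087, "dz": 0.14, "spin": 0.046, "grip": 85}, {"dx": 0.021, "dy": -0.0095, "dz": 0.13, "spin": 0.046, "grip": 85}, {"dx": 0, "dy": 0, "dz": 0.09, "spin": 0, "grip": 85}, {"dx": 0, "dy": 0, "dz": 0.06, "spin": 0, "grip": 85}, {"dx": 0, "dy": 0, "dz": 0.035, "spin": 0, "grip": 85}, {"dx": 0, "dy": 0, "dz": 0.012, "spin": 0, "grip": 85}, {"dx": 0, "dy": 0, "dz": 0, "spin": 0, "grip": 85}, {"dx": 0, "dy": 0, "dz": 0, "spin": 0, "grip": 85}]'

```text
t: 21.15
position: [532.6, -391.6, 23.2]
tool_rot: [[0.99, -0.143, 0.002], [-0.143, -0.99, -0.001], [0.002, 0.001, -1.0]]
ft_force: [-0.0, -0.5, 0.5]
width: 0.997
finger_force: 0.0
```

```bash
python3 - <<'E'
from h import *
s=m.get_state(); print(s['t'],s['position'],yaw(s),s['ft_force'])
K,M=T('wrist',s); I=m.grab_frame('wrist'); cv2.imwrite('pics/w6.png',I)
E
```

```text
21.15 [ 532.61666173 -391.58077948   23.16452445] -8.194388000574135 [-0.03731814 -0.4626756   0.54292061]
```

View pics/w6.png

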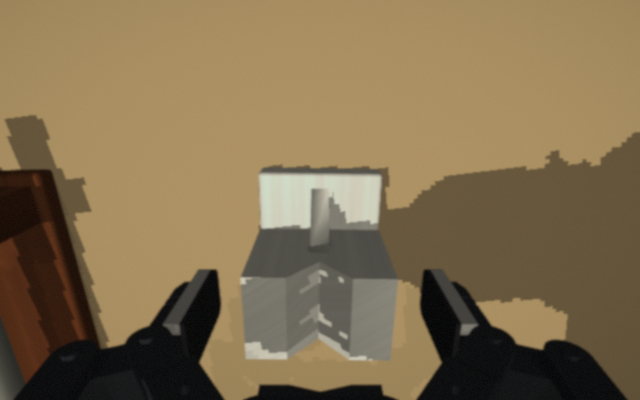

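The upright sits centred and parallel between the fingers, its top spanning px (245,277)-(396,277). I'll close and lift.

Call:
move_arm --newtons 50 --moves '[{"dx": 0, "dy": 0, "dz": 0, "spin": 0, "grip": 45}, {"dx": 0, "dy": 0, "dz": 0, "spin": 0, "grip": 45}, {"dx": 0, "dy": 0, "dz": 0, "spin": 0, "grip": 45}, {"dx": 0, "dy": 0, "dz": 0, "spin": 0, "grip": 45}, {"dx": 0, "dy": 0, "dz": 0, "spin": 0, "grip": 45}, {"dx": 0, "dy": 0, "dz": 0, "spin": 0, "grip": 45}, {"dx": 0, "dy": 0, "dz": 0, "spin": 0, "grip": 45}, {"dx": 0, "dy": 0, "dz": -0.05, "spin": 0, "grip": 45}, {"dx": 0, "dy": 0, "dz": -0.15, "spin": 0, "grip": 45}, {"dx": 0, "dy": 0, "dz": -0.15, "spin": 0, "grip": 45}]'

```text
t: 22.2
position: [530.1, -390.2, 126.5]
tool_rot: [[0.99, -0.143, -0.004], [-0.143, -0.99, 0.002], [-0.004, -0.002, -1.0]]
ft_force: [1.4, -1.4, -2.3]
width: 0.651
finger_force: 54.5
```

```bash
python3 - <<'E'
from h import *
s=m.get_state(); print(s['t'],s['position'],yaw(s),s['ft_force'],s['width']*85.4,s['finger_force'])
plan((592.0,22.0,140),74.75,n=10,start=(532.5,-391.5,140,-8.2))
E
```

```text
22.2 [ 530.09801975 -390.16896461  126.52362812] -8.201888443807997 [ 1.41805877 -1.37305586 -2.29363714] 55.622757559321336 54.50313448905945
dist 417.8 turn 82.9 per row 41.8 8.29
0 [-0.0, -0.1393, -0.0, -0.1843]
1 [0.0201, -0.1378, -0.0, -0.1843]
2 [0.0397, -0.1335, -0.0, -0.1843]
3 [0.0586, -0.1263, -0.0, -0.1843]
4 [0.0762, -0.1166, -0.0, -0.1843]
5 [0.0922, -0.1044, -0.0, -0.1843]
6 [0.1063, -0.09, -0.0, -0.1843]
7 [0.1182, -0.0737, -0.0, -0.1843]
8 [0.1276, -0.0559, -0.0, -0.1843]
9 [0.1343, -0.0369, -0.0, -0.1843]
```

Call:
move_arm --moves '[{"dx": 0, "dy": -0.139, "dz": -0.04, "spin": -0.184, "grip": 45}, {"dx": 0.02, "dy": -0.138, "dz": 0, "spin": -0.184, "grip": 45}, {"dx": 0.04, "dy": -0.1335, "dz": 0, "spin": -0.184, "grip": 45}, {"dx": 0.0586, "dy": -0.1263, "dz": 0, "spin": -0.184, "grip": 45}, {"dx": 0.0762, "dy": -0.1166, "dz": 0, "spin": -0.184, "grip": 45}, {"dx": 0.0922, "dy": -0.1044, "dz": 0, "spin": -0.184, "grip": 45}, {"dx": 0.1063, "dy": -0.09, "dz": 0, "spin": -0.184, "grip": 45}, {"dx": 0.1182, "dy": -0.0737, "dz": 0, "spin": -0.184, "grip": 45}, {"dx": 0.1276, "dy": -0.0559, "dz": 0, "spin": -0.184, "grip": 45}, {"dx": 0.1343, "dy": -0.0369, "dz": 0, "spin": -0.184, "grip": 45}]'

```text
t: 23.2
position: [591.1, 23.5, 138.9]
tool_rot: [[0.26, 0.966, -0.001], [0.966, -0.26, -0.001], [-0.001, -0.001, -1.0]]
ft_force: [0.5, -0.1, -2.6]
width: 0.645
finger_force: 54.7
```

Call:
move_arm --moves '[{"dx": 0, "dy": 0, "dz": 0.06, "spin": 0, "grip": 45}, {"dx": 0, "dy": 0, "dz": 0.1, "spin": 0, "grip": 45}, {"dx": 0, "dy": 0, "dz": 0.08, "spin": 0, "grip": 45}, {"dx": 0, "dy": 0, "dz": 0.045, "spin": 0, "grip": 45}, {"dx": 0, "dy": 0, "dz": 0.02, "spin": 0, "grip": 45}, {"dx": 0, "dy": 0, "dz": 0, "spin": 0, "grip": 45}, {"dx": 0, "dy": 0, "dz": 0, "spin": 0, "grip": 45}, {"dx": 0, "dy": 0, "dz": 0, "spin": 0, "grip": 45}, {"dx": 0, "dy": 0, "dz": 0, "spin": 0, "grip": 45}, {"dx": 0, "dy": 0, "dz": 0, "spin": 0, "grip": 45}]'

```text
t: 24.2
position: [592.3, 22.2, 48.0]
tool_rot: [[0.266, 0.964, 0.001], [0.964, -0.266, -0.0], [0.0, 0.001, -1.0]]
ft_force: [-0.8, -0.2, -1.8]
width: 0.647
finger_force: 54.6
```

```bash
python3 - <<'E'
from h import *
s=m.get_state(); print(s['t'],s['position'],yaw(s),s['ft_force'],s['width']*85.4)
S=np.array([546.9,-143.8]);a=np.radians(74.75); X=np.array([np.cos(a),np.sin(a)]);Y=np.array([-X[1],X[0]])
d=np.array(s['position'][:2])-S; print('stop frame',d@X,d@Y)
plan((592.1,22.2,38.2),74.75,n=1)
E
```

```text
24.2 [592.26024667  22.21042448  47.99322405] 74.57982484278791 [-0.75809526 -0.15900411 -1.75821723] 55.27913408296314
stop frame 172.0959139367429 -0.09706743224228592
dist 9.8 turn 0.2 per row 9.8 0.17
0 [-0.0002, -0.0005, 0.0326, -0.0038]
```

Call:
move_arm --moves '[{"dx": 0, "dy": 0, "dz": 0.015, "spin": -0.004, "grip": 45}, {"dx": 0, "dy": 0, "dz": 0.012, "spin": 0, "grip": 45}, {"dx": 0, "dy": 0, "dz": 0.006, "spin": 0, "grip": 45}, {"dx": 0, "dy": 0, "dz": 0, "spin": 0, "grip": 45}, {"dx": 0, "dy": 0, "dz": 0, "spin": 0, "grip": 45}, {"dx": 0, "dy": 0, "dz": 0, "spin": 0, "grip": 85}, {"dx": 0, "dy": 0, "dz": 0, "spin": 0, "grip": 85}, {"dx": 0, "dy": 0, "dz": 0, "spin": 0, "grip": 85}, {"dx": 0, "dy": 0, "dz": -0.06, "spin": 0, "grip": 85}, {"dx": 0, "dy": 0, "dz": -0.14, "spin": 0, "grip": 85}]'

```text
t: 25.2
position: [588.8, 21.8, 94.5]
tool_rot: [[0.262, 0.965, -0.008], [0.965, -0.262, -0.0], [-0.002, -0.008, -1.0]]
ft_force: [-0.3, -1.1, 0.3]
width: 0.997
finger_force: 0.0
```

```bash
python3 - <<'E'
from h import *
s=m.get_state(); print(s['t'],s['position'],yaw(s),s['ft_force'],s['width']*85.4)
plan((592.2,22.2,210),74.75,n=3,start=(592.2,22.2,98,74.75))
plan((520,-215,210),0,n=10,start=(592.2,22.2,180,74.75))
E
```

```text
25.2 [588.7799335   21.8355608   94.47995975] 74.78340924555137 [-0.34182793 -1.11878422  0.3107944 ] 85.14966110692784
dist 112.0 turn 0.0 per row 37.3 0.0
0 [0.0, 0.0, -0.1244, -0.0]
1 [0.0, 0.0, -0.1244, -0.0]
2 [0.0, 0.0, -0.1244, -0.0]
dist 249.8 turn -74.8 per row 25.0 -7.47
0 [-0.0826, -0.0024, -0.01, 0.1661]
1 [-0.0822, 0.0083, -0.01, 0.1661]
2 [-0.0804, 0.019, -0.01, 0.1661]
3 [-0.0773, 0.0293, -0.01, 0.1661]
4 [-0.0728, 0.0391, -0.01, 0.1661]
5 [-0.0671, 0.0482, -0.01, 0.1661]
6 [-0.0603, 0.0565, -0.01, 0.1661]
7 [-0.0524, 0.0639, -0.01, 0.1661]
8 [-0.0436, 0.0702, -0.01, 0.1661]
9 [-0.0341, 0.0753, -0.01, 0.1661]
```

```bash
python3 - <<'E'
from h import *
plan((562.7,-86,230),74.75,n=6,start=(592.2,22.2,97.5,74.75))
E
```

```text
dist 173.6 turn 0.0 per row 28.9 0.0
0 [-0.0623, -0.0, -0.0736, -0.0]
1 [-0.0623, -0.0, -0.0736, -0.0]
2 [-0.0623, -0.0, -0.0736, -0.0]
3 [-0.0623, -0.0, -0.0736, -0.0]
4 [-0.0623, -0.0, -0.0736, -0.0]
5 [-0.0623, -0.0, -0.0736, -0.0]
```

Call:
move_arm --moves '[{"dx": 0, "dy": 0, "dz": -0.11, "spin": 0, "grip": 85}, {"dx": -0.062, "dy": 0, "dz": -0.11, "spin": 0, "grip": 50}, {"dx": -0.062, "dy": 0, "dz": -0.11, "spin": 0, "grip": 50}, {"dx": -0.062, "dy": 0, "dz": -0.06, "spin": 0, "grip": 50}, {"dx": -0.062, "dy": 0, "dz": -0.03, "spin": 0, "grip": 50}, {"dx": -0.062, "dy": 0, "dz": -0.02, "spin": 0, "grip": 50}, {"dx": -0.062, "dy": 0, "dz": 0, "spin": 0, "grip": 50}, {"dx": 0, "dy": 0, "dz": 0, "spin": 0, "grip": 50}, {"dx": 0, "dy": 0, "dz": 0, "spin": 0, "grip": 50}, {"dx": 0, "dy": 0, "dz": 0, "spin": 0, "grip": 50}]'

```text
t: 26.2
position: [562.7, -83.7, 229.2]
tool_rot: [[0.261, 0.965, -0.0], [0.965, -0.261, 0.001], [0.001, -0.0, -1.0]]
ft_force: [0.3, -0.3, 0.1]
width: 0.588
finger_force: 0.0
```

```bash
python3 - <<'E'
from h import *
s=m.get_state(); print(s['t'],s['position'],yaw(s),s['ft_force'])
K,M=T('wrist',s); I=m.grab_frame('wrist'); cv2.imwrite('pics/w7.png',I)
S=np.array([546.9,-143.8]);a=np.radians(74.75); X=np.array([np.cos(a),np.sin(a)]);Y=np.array([-X[1],X[0]])
for q in ['vrest_centre','stop_face']:
  for r in m.spot_point('wrist',q)[:2]:
    P=w(M,r['position']); print(q,round(r['score'],2),P.round(1),pix(K,M,P).round(),(P[:2]-S)@X,(P[:2]-S)@Y)
E
```

```text
26.2 [562.7221075  -83.7193768  229.20926564] 74.87921649418294 [ 0.25196387 -0.32767186  0.07594172]
vrest_centre 0.65 [593.   24.8  39. ] [321.  43.] 174.78377198205698 -0.17147507080616117
stop_face 0.81 [ 547.9 -147.4   69.3] [322. 246.] -3.246788174611119 -1.9414201651167717
```

View pics/w7.png

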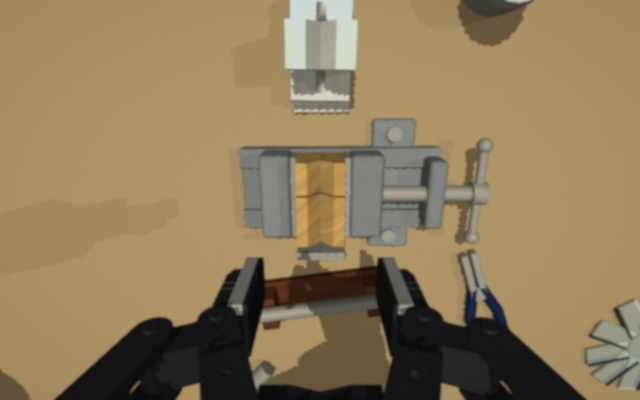

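The V-rest's groove at column 321 lines up with the saw block's groove, also at column 321. Next is the bar.

```bash
python3 - <<'E'
from h import *
plan((518.5,-238.5,80),-7,n=10,start=(562.7,-85.8,229.5,74.8))
E
```

```text
dist 218.2 turn -81.8 per row 21.8 -8.18
0 [-0.053, -0.0009, 0.0498, 0.1818]
1 [-0.0526, 0.0067, 0.0498, 0.1818]
2 [-0.0511, 0.0141, 0.0498, 0.1818]
3 [-0.0486, 0.0212, 0.0498, 0.1818]
4 [-0.045, 0.0279, 0.0498, 0.1818]
5 [-0.0406, 0.034, 0.0498, 0.1818]
6 [-0.0354, 0.0395, 0.0498, 0.1818]
7 [-0.0294, 0.0441, 0.0498, 0.1818]
8 [-0.0228, 0.0478, 0.0498, 0.1818]
9 [-0.0158, 0.0506, 0.0498, 0.1818]
```

Call:
move_arm --moves '[{"dx": -0.053, "dy": -0.001, "dz": 0.03, "spin": 0.182, "grip": 50}, {"dx": -0.0526, "dy": 0.0067, "dz": 0.04, "spin": 0.182, "grip": 50}, {"dx": -0.0511, "dy": 0.0141, "dz": 0.05, "spin": 0.182, "grip": 50}, {"dx": -0.0486, "dy": 0.0212, "dz": 0.05, "spin": 0.182, "grip": 50}, {"dx": -0.045, "dy": 0.0279, "dz": 0.06, "spin": 0.182, "grip": 50}, {"dx": -0.0406, "dy": 0.034, "dz": 0.06, "spin": 0.182, "grip": 50}, {"dx": -0.0354, "dy": 0.0395, "dz": 0.06, "spin": 0.182, "grip": 50}, {"dx": -0.0294, "dy": 0.0441, "dz": 0.06, "spin": 0.182, "grip": 50}, {"dx": -0.0228, "dy": 0.0478, "dz": 0.05, "spin": 0.182, "grip": 50}, {"dx": -0.0158, "dy": 0.0506, "dz": 0.04, "spin": 0.182, "grip": 50}]'

```text
t: 27.35
position: [517.9, -237.8, 78.3]
tool_rot: [[0.992, -0.129, -0.001], [-0.129, -0.992, 0.001], [-0.001, -0.0, -1.0]]
ft_force: [1.0, -0.2, -1.0]
width: 0.581
finger_force: 0.0
```

```bash
python3 - <<'E'
from h import *
for i in range(5): m.grab_frame('wrist')
s=m.get_state(); print(s['t'],s['position'],yaw(s),s['ft_force'])
K,M=T('wrist',s); I=m.grab_frame('wrist'); cv2.imwrite('pics/w8.png',I)
for q in ['bar_centre','stand']:
  for r in m.spot_point('wrist',q)[:2]:
    P=w(M,r['position']); print(q,round(r['score'],2),P.round(1),pix(K,M,P).round())
E
```

```text
27.6 [ 519.15267547 -236.75619661   80.01415989] -6.903223988461336 [ 0.62703333 -0.12219741 -0.13832286]
stand 0.56 [ 522.9 -235.6   -2.8] [318. 204.]
```

View pics/w8.png

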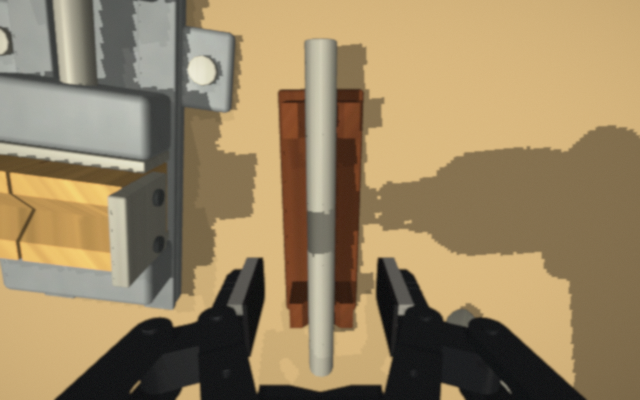

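The bar in the stand is centred between the fingers and parallel to them, with ends at px (320,42) and (320,374). It is the shorter bar meant for the job. The stop plate is at (137,228).

```bash
python3 - <<'E'
from h import *
s=m.get_state(); K,M=T('wrist',s); y=np.radians(yaw(s)); X=np.array([np.cos(y),np.sin(y)])
e=[ray(K,M,u,v,35)[:2] for u,v in ((320.5,42),(320,374))]; c=(e[0]+e[1])/2
print(s['position'],e,c,np.hypot(*(e[0]-e[1])),(c-s['position'][:2])@X)
E
```

```text
[ 519.21718666 -236.96814823   80.33487725] [array([ 618.56372032, -248.91845859]), array([ 416.38436832, -224.21503734])] [ 517.47404432 -236.56674796] 203.68296294468135 -1.7789200931506985
```

Call:
move_arm --newtons 50 --moves '[{"dx": 0, "dy": 0, "dz": 0.06, "spin": 0, "grip": 50}, {"dx": 0, "dy": 0, "dz": 0.07, "spin": 0, "grip": 50}, {"dx": 0, "dy": 0, "dz": 0.05, "spin": 0, "grip": 50}, {"dx": 0, "dy": 0, "dz": 0.025, "spin": 0, "grip": 50}, {"dx": 0, "dy": 0, "dz": 0.008, "spin": 0, "grip": 50}, {"dx": 0, "dy": 0, "dz": 0, "spin": 0, "grip": 50}, {"dx": 0, "dy": 0, "dz": 0, "spin": 0, "grip": 50}, {"dx": 0, "dy": 0, "dz": 0, "spin": 0, "grip": 50}, {"dx": 0, "dy": 0, "dz": 0, "spin": 0, "grip": 50}, {"dx": 0, "dy": 0, "dz": 0, "spin": 0, "grip": 50}]'

```text
t: 28.75
position: [518.3, -238.2, 15.9]
tool_rot: [[0.992, -0.124, 0.001], [-0.124, -0.992, -0.0], [0.001, 0.0, -1.0]]
ft_force: [0.1, 0.1, 1.1]
width: 0.587
finger_force: 0.0
```

Call:
move_arm --newtons 50 --moves '[{"dx": 0, "dy": 0, "dz": 0, "spin": 0, "grip": 5}, {"dx": 0, "dy": 0, "dz": 0, "spin": 0, "grip": 5}, {"dx": 0, "dy": 0, "dz": 0, "spin": 0, "grip": 5}, {"dx": 0, "dy": 0, "dz": 0, "spin": 0, "grip": 5}, {"dx": 0, "dy": 0, "dz": 0, "spin": 0, "grip": 5}, {"dx": 0, "dy": 0, "dz": 0, "spin": 0, "grip": 5}, {"dx": 0, "dy": 0, "dz": 0, "spin": 0, "grip": 5}, {"dx": 0, "dy": 0, "dz": -0.08, "spin": 0, "grip": 5}, {"dx": 0, "dy": 0, "dz": -0.15, "spin": 0, "grip": 5}, {"dx": 0, "dy": 0, "dz": -0.15, "spin": 0, "grip": 5}]'

```text
t: 29.75
position: [516.2, -239.4, 129.1]
tool_rot: [[0.992, -0.125, -0.003], [-0.125, -0.992, -0.001], [-0.003, 0.001, -1.0]]
ft_force: [1.1, -0.6, -2.5]
width: 0.172
finger_force: 49.1
```

```bash
python3 - <<'E'
from h import *
s=m.get_state(); print(s['t'],s['position'],yaw(s),s['ft_force'],s['width']*85.4,s['finger_force'])
S=np.array([546.9,-143.8]);a=np.radians(74.75); X=np.array([np.cos(a),np.sin(a)])
t=S+130*X; print(t)
plan((*t,145),74.75,n=10,start=(518.3,-238.2,145,-7.1))
E
```

```text
29.75 [ 516.23590865 -239.35735745  129.05784709] -7.205440267122395 [ 1.08903036 -0.58160558 -2.54326295] 14.657191037036252 49.073705077171326
[581.09405788 -18.3776479 ]
dist 228.6 turn 81.8 per row 22.9 8.18
0 [0.0117, -0.0753, -0.0, -0.1819]
1 [0.0223, -0.0729, -0.0, -0.1819]
2 [0.0325, -0.0689, -0.0, -0.1819]
3 [0.0419, -0.0636, -0.0, -0.1819]
4 [0.0506, -0.057, -0.0, -0.1819]
5 [0.0582, -0.0492, -0.0, -0.1819]
6 [0.0646, -0.0404, -0.0, -0.1819]
7 [0.0697, -0.0308, -0.0, -0.1819]
8 [0.0734, -0.0206, -0.0, -0.1819]
9 [0.0756, -0.0099, -0.0, -0.1819]
```

Call:
move_arm --moves '[{"dx": 0.0117, "dy": -0.0753, "dz": -0.04, "spin": -0.182, "grip": 5}, {"dx": 0.0223, "dy": -0.0729, "dz": 0, "spin": -0.182, "grip": 5}, {"dx": 0.0325, "dy": -0.0689, "dz": 0, "spin": -0.182, "grip": 5}, {"dx": 0.0419, "dy": -0.0636, "dz": 0, "spin": -0.182, "grip": 5}, {"dx": 0.0506, "dy": -0.057, "dz": 0, "spin": -0.182, "grip": 5}, {"dx": 0.0582, "dy": -0.0492, "dz": 0, "spin": -0.182, "grip": 5}, {"dx": 0.0646, "dy": -0.0404, "dz": 0, "spin": -0.182, "grip": 5}, {"dx": 0.0697, "dy": -0.0308, "dz": 0, "spin": -0.182, "grip": 5}, {"dx": 0.0734, "dy": -0.0206, "dz": 0, "spin": -0.182, "grip": 5}, {"dx": 0.0756, "dy": -0.0099, "dz": 0, "spin": -0.182, "grip": 5}]'

```text
t: 30.75
position: [580.8, -19.4, 140.3]
tool_rot: [[0.259, 0.966, -0.001], [0.966, -0.259, -0.002], [-0.002, -0.0, -1.0]]
ft_force: [0.8, -0.2, -3.8]
width: 0.169
finger_force: 49.2
```

```bash
python3 - <<'E'
from h import *
for i in range(4): m.grab_frame('wrist')
s=m.get_state(); print(s['t'],s['position'],yaw(s),s['ft_force'],s['width']*85.4)
S=np.array([546.9,-143.8]);a=np.radians(74.75); X=np.array([np.cos(a),np.sin(a)]);Y=np.array([-X[1],X[0]])
d=np.array(s['position'][:2])-S; print('stop frame',d@X,d@Y)
E
```

```text
30.95 [580.51431549 -19.55193926 140.52408432] 74.67556585859852 [-0.1787485  -1.32198671 -2.73015214] 14.395456963304131
stop frame 128.71456823546396 0.25045282167879673
```

Call:
move_arm --moves '[{"dx": 0, "dy": 0, "dz": 0.05, "spin": 0, "grip": 5}, {"dx": 0, "dy": 0, "dz": 0.08, "spin": 0, "grip": 5}, {"dx": 0, "dy": 0, "dz": 0.07, "spin": 0, "grip": 5}, {"dx": 0, "dy": 0, "dz": 0.045, "spin": 0, "grip": 5}, {"dx": 0, "dy": 0, "dz": 0.02, "spin": 0, "grip": 5}, {"dx": 0, "dy": 0, "dz": 0.008, "spin": 0, "grip": 5}, {"dx": 0, "dy": 0, "dz": 0, "spin": 0, "grip": 5}, {"dx": 0, "dy": 0, "dz": 0, "spin": 0, "grip": 5}, {"dx": 0, "dy": 0, "dz": 0, "spin": 0, "grip": 5}, {"dx": 0, "dy": 0, "dz": 0, "spin": 0, "grip": 5}]'

```text
t: 31.95
position: [581.4, -18.3, 60.3]
tool_rot: [[0.263, 0.965, 0.001], [0.965, -0.263, -0.0], [0.0, 0.001, -1.0]]
ft_force: [0.3, 0.4, -3.5]
width: 0.168
finger_force: 49.2
```

```bash
python3 - <<'E'
from h import *
s=m.get_state(); print(s['t'],s['position'],yaw(s),s['ft_force'],s['torque'],s['width']*85.4)
S=np.array([546.9,-143.8]);a=np.radians(74.75); X=np.array([np.cos(a),np.sin(a)]);Y=np.array([-X[1],X[0]])
d=np.array(s['position'][:2])-S; print('stop frame',d@X,d@Y)
K,M=T('wrist',s); I=m.grab_frame('wrist'); cv2.imwrite('pics/w9.png',I)
E
```

```text
31.95 [581.40617602 -18.28647766  60.29644767] 74.76651222009983 [ 0.28133788  0.43125853 -3.53764775] [-0.02710219 -0.01585176 -0.00234402] 14.351177536687269
stop frame 130.17005671059576 -0.2771470016509907
```

Call:
move_arm --moves '[{"dx": 0, "dy": 0, "dz": 0.012, "spin": 0, "grip": 5}, {"dx": 0, "dy": 0, "dz": 0.01, "spin": 0, "grip": 5}, {"dx": 0, "dy": 0, "dz": 0.006, "spin": 0, "grip": 5}, {"dx": 0, "dy": 0, "dz": 0.0025, "spin": 0, "grip": 5}, {"dx": 0, "dy": 0, "dz": 0, "spin": 0, "grip": 5}, {"dx": 0, "dy": 0, "dz": 0, "spin": 0, "grip": 5}, {"dx": 0, "dy": 0, "dz": 0, "spin": 0, "grip": 5}, {"dx": 0, "dy": 0, "dz": 0, "spin": 0, "grip": 5}, {"dx": 0, "dy": 0, "dz": 0, "spin": 0, "grip": 5}, {"dx": 0, "dy": 0, "dz": 0, "spin": 0, "grip": 5}]'

```text
t: 33.0
position: [580.7, -18.3, 50.7]
tool_rot: [[0.263, 0.965, -0.0], [0.965, -0.263, -0.0], [-0.0, -0.0, -1.0]]
ft_force: [-4.1, -0.6, 4.4]
width: 0.17
finger_force: 49.8
```

Call:
move_arm --moves '[{"dx": 0, "dy": 0, "dz": 0, "spin": 0, "grip": 40}, {"dx": 0, "dy": 0, "dz": 0, "spin": 0, "grip": 50}, {"dx": 0, "dy": 0, "dz": 0, "spin": 0, "grip": 50}, {"dx": 0, "dy": 0, "dz": 0, "spin": 0, "grip": 50}, {"dx": 0, "dy": 0, "dz": 0, "spin": 0, "grip": 50}, {"dx": 0, "dy": 0, "dz": -0.04, "spin": 0, "grip": 50}, {"dx": 0, "dy": 0, "dz": -0.1, "spin": 0, "grip": 50}, {"dx": 0, "dy": 0, "dz": -0.1, "spin": 0, "grip": 50}, {"dx": 0, "dy": 0, "dz": -0.03, "spin": 0, "grip": 50}, {"dx": 0, "dy": 0, "dz": 0, "spin": 0, "grip": 50}]'

```text
t: 34.0
position: [582.3, -18.2, 133.6]
tool_rot: [[0.263, 0.965, 0.004], [0.965, -0.263, -0.0], [0.001, 0.004, -1.0]]
ft_force: [-1.0, -0.1, -1.3]
width: 0.586
finger_force: 0.0
```

```bash
python3 - <<'E'
from h import *
s=m.get_state(); print(s['t'],s['position'],yaw(s),s['ft_force'],s['torque'],s['width']*85.4)
S=np.array([546.9,-143.8]);a=np.radians(74.75); X=np.array([np.cos(a),np.sin(a)]);Y=np.array([-X[1],X[0]])
K,M=T('wrist',s); I=m.grab_frame('wrist'); cv2.imwrite('pics/w10.png',I)
for cam in ('wrist','top','side'):
  if cam!='wrist': K,M=T(cam); J=m.grab_frame(cam); cv2.imwrite(f'pics/{cam}10.png',J)
  for q in ['vrest_centre','bar_centre','stop_face']:
   for r in m.spot_point(cam,q)[:2]:
    P=w(M,r['position']); print(cam,q,round(r['score'],2),P.round(1),((P[:2]-S)@X).round(1),((P[:2]-S)@Y).round(1))
J=I;a=cv2.imread('pics/top10.png')[150:250,270:400]; b=cv2.imread('pics/side10.png')[150:250,250:380]
cv2.imwrite('pics/c10.png',cv2.resize(np.hstack([a,b]),(800,308),interpolation=cv2.INTER_CUBIC))
cv2.imwrite('pics/c10.png',np.vstack([cv2.resize(I,(464,290)).__class__(0) if 0 else cv2.copyMakeBorder(cv2.resize(I,(464,290)),0,0,0,336,cv2.BORDER_CONSTANT),cv2.imread('pics/c10.png')]))
E
```

```text
34.0 [582.30476165 -18.18988414 133.60453933] 74.76466501264623 [-0.97294242 -0.13847125 -1.32036365] [-0.02567957 -0.05132612  0.02030278] 50.07941132778844
wrist vrest_centre 0.91 [592.5  21.5  38.1] 171.4 -0.6
wrist bar_centre 0.93 [580.  -18.8  70.8] 129.3 0.9
wrist stop_face 0.69 [ 547.9 -147.9   70.7] -3.7 -2.0
top vrest_centre 0.52 [595.2  24.3  44.9] 174.9 -2.3
top bar_centre 0.55 [ 320.6 -396.2   12.9] -303.0 152.0
top stop_face 0.52 [ 541.5 -145.4   70.8] -3.0 4.8
side vrest_centre 0.67 [591.8  21.5  41.2] 171.3 0.2
side bar_centre 0.62 [580.8 -15.5  66.3] 132.7 1.0
side bar_centre 0.6 [ 314.6 -400.2   12.3] -308.5 156.7
side stop_face 0.59 [ 548.8 -151.8   73.2] -7.2 -3.9
```

View pics/c10.png

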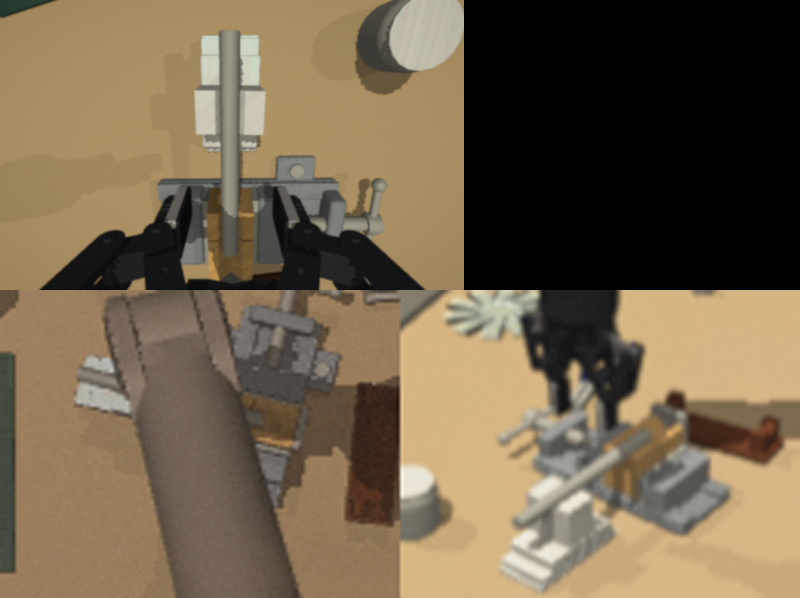

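The wrist view shows the bar lying in both grooves with a gap to the stop. I'll push its outer end with shut fingers.

Call:
move_arm --moves '[{"dx": 0.08, "dy": 0, "dz": 0, "spin": 0, "grip": 0}, {"dx": 0.12, "dy": 0, "dz": 0, "spin": 0, "grip": 0}, {"dx": 0.12, "dy": 0, "dz": 0, "spin": 0, "grip": 0}, {"dx": 0.09, "dy": 0, "dz": 0, "spin": 0, "grip": 0}, {"dx": 0.03, "dy": 0, "dz": 0.06, "spin": 0, "grip": 0}, {"dx": 0, "dy": 0, "dz": 0.08, "spin": 0, "grip": 0}, {"dx": 0, "dy": 0, "dz": 0.06, "spin": 0, "grip": 0}, {"dx": 0, "dy": 0, "dz": 0.04, "spin": 0, "grip": 0}, {"dx": 0, "dy": 0, "dz": 0, "spin": 0, "grip": 0}, {"dx": 0, "dy": 0, "dz": 0, "spin": 0, "grip": 0}]'

```text
t: 35.6
position: [615.7, 108.4, 59.3]
tool_rot: [[0.264, 0.965, -0.0], [0.965, -0.264, -0.0], [-0.0, -0.0, -1.0]]
ft_force: [-0.1, -0.5, 0.6]
width: 0.002
finger_force: 0.0
```

```bash
cat > q.py <<'E'
from h import *
s=m.get_state(); print(s['t'],s['position'],yaw(s),np.round(s['ft_force'],1))
S=np.array([546.9,-143.8]);a=np.radians(74.75); X=np.array([np.cos(a),np.sin(a)]);Y=np.array([-X[1],X[0]])
d=np.array(s['position'][:2])-S; print('stop frame',d@X,d@Y, 'force along X',np.array(s['ft_force'][:2])@X)
E
python3 q.py
```

```text
35.6 [615.70055935 108.42384302  59.34288293] 74.72099315966537 [-0.1 -0.5  0.6]
stop frame 261.43906119737994 -0.03516379101752851 force along X -0.5459752231842065
```

Call:
move_arm --moves '[{"dx": -0.02, "dy": 0, "dz": 0, "spin": 0, "grip": 0}, {"dx": -0.02, "dy": 0, "dz": 0, "spin": 0, "grip": 0}, {"dx": -0.014, "dy": 0, "dz": 0, "spin": 0, "grip": 0}, {"dx": -0.01, "dy": 0, "dz": 0, "spin": 0, "grip": 0}, {"dx": -0.01, "dy": 0, "dz": 0, "spin": 0, "grip": 0}, {"dx": -0.01, "dy": 0, "dz": 0, "spin": 0, "grip": 0}, {"dx": -0.01, "dy": 0, "dz": 0, "spin": 0, "grip": 0}, {"dx": -0.01, "dy": 0, "dz": 0, "spin": 0, "grip": 0}, {"dx": -0.01, "dy": 0, "dz": 0, "spin": 0, "grip": 0}, {"dx": -0.01, "dy": 0, "dz": 0, "spin": 0, "grip": 0}]'

```text
t: 36.6
position: [606.2, 73.8, 59.9]
tool_rot: [[0.262, 0.965, 0.001], [0.965, -0.262, 0.001], [0.001, 0.001, -1.0]]
ft_force: [1.7, 5.0, 1.7]
width: -0.002
finger_force: 2.6
```

```bash
python3 q.py
```

```text
36.6 [606.21517914  73.84095488  59.8833877 ] 74.79150511740461 [1.7 5.  1.7]
stop frame 225.57897801402007 0.019831735421283178 force along X 5.28025162094343
```

Call:
move_arm --moves '[{"dx": -0.006, "dy": 0, "dz": 0, "spin": 0, "grip": 0}, {"dx": -0.005, "dy": 0, "dz": 0, "spin": 0, "grip": 0}, {"dx": -0.005, "dy": 0, "dz": 0, "spin": 0, "grip": 0}, {"dx": -0.005, "dy": 0, "dz": 0, "spin": 0, "grip": 0}, {"dx": -0.004, "dy": 0, "dz": 0, "spin": 0, "grip": 0}, {"dx": -0.004, "dy": 0, "dz": 0, "spin": 0, "grip": 0}, {"dx": -0.004, "dy": 0, "dz": 0, "spin": 0, "grip": 0}, {"dx": -0.004, "dy": 0, "dz": 0, "spin": 0, "grip": 0}, {"dx": 0, "dy": 0, "dz": 0, "spin": 0, "grip": 0}, {"dx": 0, "dy": 0, "dz": 0, "spin": 0, "grip": 0}]'

```text
t: 37.6
position: [603.3, 63.0, 59.9]
tool_rot: [[0.263, 0.965, 0.001], [0.965, -0.263, 0.001], [0.001, 0.001, -1.0]]
ft_force: [1.9, 4.8, 3.4]
width: -0.003
finger_force: 2.5
```

```bash
python3 q.py
```

```text
37.6 [603.29449444  63.02646032  59.90800945] 74.77994582068904 [1.9 4.8 3.4]
stop frame 214.37705951119597 -0.006878326824083183 force along X 5.090807687020241
```

Call:
move_arm --moves '[{"dx": -0.004, "dy": 0, "dz": 0, "spin": 0, "grip": 0}, {"dx": -0.004, "dy": 0, "dz": 0, "spin": 0, "grip": 0}, {"dx": -0.004, "dy": 0, "dz": 0, "spin": 0, "grip": 0}, {"dx": -0.003, "dy": 0, "dz": 0, "spin": 0, "grip": 0}, {"dx": -0.003, "dy": 0, "dz": 0, "spin": 0, "grip": 0}, {"dx": -0.003, "dy": 0, "dz": 0, "spin": 0, "grip": 0}, {"dx": -0.003, "dy": 0, "dz": 0, "spin": 0, "grip": 0}, {"dx": -0.003, "dy": 0, "dz": 0, "spin": 0, "grip": 0}, {"dx": 0, "dy": 0, "dz": 0, "spin": 0, "grip": 0}, {"dx": 0, "dy": 0, "dz": 0, "spin": 0, "grip": 0}]'

```text
t: 38.6
position: [601.4, 56.2, 59.9]
tool_rot: [[0.262, 0.965, 0.002], [0.965, -0.262, 0.002], [0.002, 0.001, -1.0]]
ft_force: [2.7, 6.9, 2.2]
width: 0.001
finger_force: 3.2
```

```bash
python3 q.py
```

```text
38.6 [601.42393339  56.19650631  59.92418092] 74.81339492087677 [2.7 6.9 2.2]
stop frame 207.29559051026914 0.0013241648778799773 force along X 7.399298701786828
```

Call:
move_arm --moves '[{"dx": -0.003, "dy": 0, "dz": 0, "spin": 0, "grip": 0}, {"dx": -0.003, "dy": 0, "dz": 0, "spin": 0, "grip": 0}, {"dx": -0.003, "dy": 0, "dz": 0, "spin": 0, "grip": 0}, {"dx": -0.003, "dy": 0, "dz": 0, "spin": 0, "grip": 0}, {"dx": 0, "dy": 0, "dz": 0, "spin": 0, "grip": 0}, {"dx": 0, "dy": 0, "dz": 0, "spin": 0, "grip": 0}, {"dx": 0, "dy": 0, "dz": 0, "spin": 0, "grip": 0}, {"dx": 0, "dy": 0, "dz": 0, "spin": 0, "grip": 0}, {"dx": 0, "dy": 0, "dz": 0, "spin": 0, "grip": 0}, {"dx": 0, "dy": 0, "dz": 0, "spin": 0, "grip": 0}]'

```text
t: 39.6
position: [601.4, 56.2, 60.1]
tool_rot: [[0.26, 0.966, 0.004], [0.966, -0.26, 0.007], [0.007, 0.002, -1.0]]
ft_force: [4.9, 10.5, -1.3]
width: -0.002
finger_force: 5.8
```

```bash
python3 q.py
```

```text
39.6 [601.3911129   56.19711853  60.11844048] 74.91519265382698 [ 4.9 10.5 -1.3]
stop frame 207.28754836126961 0.033149986558201824 force along X 11.427738415076666
```

Call:
move_arm --moves '[{"dx": 0.02, "dy": 0, "dz": 0, "spin": 0, "grip": 0}, {"dx": 0.06, "dy": 0, "dz": 0, "spin": 0, "grip": 0}, {"dx": 0.06, "dy": 0, "dz": 0, "spin": 0, "grip": 0}, {"dx": 0.06, "dy": 0, "dz": -0.05, "spin": 0, "grip": 0}, {"dx": -0.06, "dy": 0, "dz": -0.15, "spin": 0, "grip": 0}, {"dx": -0.12, "dy": 0, "dz": -0.15, "spin": 0, "grip": 0}, {"dx": -0.14, "dy": 0, "dz": -0.15, "spin": 0, "grip": 0}, {"dx": -0.14, "dy": 0, "dz": -0.05, "spin": 0, "grip": 0}, {"dx": -0.08, "dy": 0, "dz": 0, "spin": 0, "grip": 0}, {"dx": 0, "dy": 0, "dz": 0, "spin": 0, "grip": 0}]'

```text
t: 40.6
position: [575.5, -40.1, 210.3]
tool_rot: [[0.27, 0.963, -0.001], [0.963, -0.27, -0.004], [-0.004, -0.0, -1.0]]
ft_force: [0.6, -0.1, -0.3]
width: 0.0
finger_force: 0.0
```

```bash
python3 - <<'E'
from h import *
for i in range(8): m.grab_frame('wrist')
s=m.get_state(); print(s['t'],s['position'],yaw(s),s['ft_force'])
S=np.array([546.9,-143.8]);a=np.radians(74.75); X=np.array([np.cos(a),np.sin(a)]);Y=np.array([-X[1],X[0]])
K,M=T('wrist',s); I=m.grab_frame('wrist'); cv2.imwrite('pics/w11.png',I)
for q in ['vrest_centre','bar_centre','stop_face']:
   for r in m.spot_point('wrist',q)[:2]:
    P=w(M,r['position']); print(q,round(r['score'],2),P.round(1),((P[:2]-S)@X).round(1),((P[:2]-S)@Y).round(1))
# grey-level profile along the groove axis, to see the bar's two ends
g=cv2.cvtColor(I,cv2.COLOR_BGR2HSV)
for x in list(range(-14,14,2))+list(range(180,216,2)):
    P=np.r_[S+x*X,76.]; u,v=pix(K,M,P).round().astype(int)
    print(x,(u,v),g[v,u].tolist() if 0<=v<400 and 0<=u<640 else None)
E
```

```text
41.0 [576.39651567 -33.5422315  209.71868852] 74.89526253444846 [ 0.39968325 -0.01686676  0.1353307 ]
vrest_centre 0.95 [591.1  20.3  39.3] 169.9 0.5
bar_centre 0.66 [571.5 -54.2  72.9] 93.0 -0.1
-14 (np.int64(320), np.int64(320)) [30, 13, 40]
-12 (np.int64(320), np.int64(318)) [23, 25, 41]
-10 (np.int64(320), np.int64(316)) [15, 12, 41]
-8 (np.int64(320), np.int64(314)) [170, 18, 42]
-6 (np.int64(320), np.int64(313)) [0, 12, 42]
-4 (np.int64(320), np.int64(311)) [170, 18, 42]
-2 (np.int64(320), np.int64(309)) [0, 18, 42]
0 (np.int64(320), np.int64(307)) [0, 6, 41]
2 (np.int64(320), np.int64(305)) [10, 19, 41]
4 (np.int64(320), np.int64(303)) [15, 12, 43]
6 (np.int64(320), np.int64(301)) [23, 23, 44]
8 (np.int64(320), np.int64(300)) [30, 26, 40]
10 (np.int64(320), np.int64(298)) [20, 32, 24]
12 (np.int64(320), np.int64(296)) [0, 20, 13]
180 (np.int64(321), np.int64(104)) [25, 34, 144]
182 (np.int64(321), np.int64(101)) [25, 34, 144]
184 (np.int64(321), np.int64(98)) [27, 34, 143]
186 (np.int64(321), np.int64(95)) [27, 34, 143]
188 (np.int64(321), np.int64(93)) [27, 34, 143]
190 (np.int64(321), np.int64(90)) [25, 34, 144]
192 (np.int64(321), np.int64(87)) [26, 35, 144]
194 (np.int64(321), np.int64(84)) [24, 35, 144]
196 (np.int64(321), np.int64(81)) [23, 31, 140]
198 (np.int64(321), np.int64(78)) [24, 27, 143]
200 (np.int64(321), np.int64(75)) [25, 28, 153]
202 (np.int64(321), np.int64(73)) [25, 28, 157]
204 (np.int64(321), np.int64(70)) [25, 29, 161]
206 (np.int64(321), np.int64(67)) [25, 27, 161]
208 (np.int64(321), np.int64(64)) [40, 23, 198]
210 (np.int64(321), np.int64(61)) [42, 22, 205]
212 (np.int64(321), np.int64(58)) [35, 22, 198]
214 (np.int64(321), np.int64(55)) [48, 22, 207]
```

Call:
move_arm --moves '[{"dx": -0.06, "dy": 0, "dz": 0, "spin": 0, "grip": 0}, {"dx": -0.1, "dy": 0, "dz": 0, "spin": 0, "grip": 0}, {"dx": -0.1, "dy": 0, "dz": 0, "spin": 0, "grip": 0}, {"dx": -0.1, "dy": 0, "dz": 0, "spin": 0, "grip": 0}, {"dx": -0.06, "dy": 0, "dz": 0, "spin": 0, "grip": 0}, {"dx": 0, "dy": 0, "dz": 0, "spin": 0, "grip": 0}, {"dx": 0, "dy": 0, "dz": 0, "spin": 0, "grip": 0}, {"dx": 0, "dy": 0, "dz": 0, "spin": 0, "grip": 0}, {"dx": 0, "dy": 0, "dz": 0, "spin": 0, "grip": 0}, {"dx": 0, "dy": 0, "dz": 0, "spin": 0, "grip": 0}]'

```text
t: 42.2
position: [543.6, -155.3, 210.1]
tool_rot: [[0.261, 0.965, 0.0], [0.965, -0.261, 0.0], [0.0, 0.0, -1.0]]
ft_force: [-0.1, -0.4, 0.3]
width: 0.002
finger_force: 0.0
```

```bash
python3 - <<'E'
from h import *
s=m.get_state(); print(s['t'],s['position'],yaw(s))
S=np.array([546.9,-143.8]);a=np.radians(74.75); X=np.array([np.cos(a),np.sin(a)]);Y=np.array([-X[1],X[0]])
K,M=T('wrist',s); I=m.grab_frame('wrist'); cv2.imwrite('pics/w12.png',I)
for q in ['vrest_centre','bar_centre','stop_face']:
   for r in m.spot_point('wrist',q)[:2]:
    P=w(M,r['position']); print(q,round(r['score'],2),P.round(1),((P[:2]-S)@X).round(1),((P[:2]-S)@Y).round(1))
g=cv2.cvtColor(I,cv2.COLOR_BGR2HSV)
for y in (0,-4,4):
  print('y',y)
  u0=None
  for x in np.arange(-16,16,1):
    u,v=pix(K,M,np.r_[S+x*X+y*Y,76.]).round().astype(int)
    if 0<=v<400: print(int(x),(int(u),int(v)),g[v,u].tolist(),end=' ')
  print()
for x in (20,60,120,160,190):
  row=[]
  for y in np.arange(-14,15,2):
    u,v=pix(K,M,np.r_[S+x*X+y*Y,72.]).round().astype(int); row.append(g[v,u,1:].tolist() if 0<=v<400 else None)
  print(x,row)
E
```

```text
42.2 [ 543.61857599 -155.29986301  210.12675637] 74.88275245336193
bar_centre 0.77 [567.9 -51.3  70.4] 94.8 4.1
stop_face 0.67 [ 549.2 -147.5   71.7] -2.9 -3.2
y 0
-16 (320, 192) [18, 104, 110] -15 (320, 191) [18, 102, 110] -14 (320, 190) [19, 100, 110] -13 (320, 189) [21, 78, 115] -12 (320, 188) [22, 51, 130] -11 (320, 186) [24, 34, 157] -10 (320, 185) [24, 33, 156] -9 (320, 184) [24, 31, 157] -8 (320, 183) [24, 34, 158] -7 (320, 182) [26, 33, 161] -6 (320, 180) [27, 34, 152] -5 (320, 179) [27, 35, 132] -4 (320, 178) [26, 34, 113] -3 (320, 177) [26, 33, 122] -2 (320, 176) [26, 35, 145] -1 (320, 174) [25, 35, 160] 0 (320, 173) [23, 37, 160] 1 (320, 172) [23, 37, 160] 2 (320, 171) [25, 35, 160] 3 (320, 170) [25, 37, 160] 4 (320, 168) [23, 37, 160] 5 (320, 167) [25, 35, 161] 6 (320, 166) [24, 33, 160] 7 (320, 165) [25, 35, 161] 8 (320, 163) [25, 36, 161] 9 (320, 162) [23, 35, 161] 10 (320, 161) [25, 35, 162] 11 (320, 160) [25, 35, 161] 12 (320, 158) [26, 35, 161] 13 (320, 157) [25, 35, 162] 14 (320, 156) [25, 35, 161] 15 (320, 155) [24, 38, 162] 
y -4
-16 (325, 192) [19, 104, 110] -15 
[... 1773 characters left out ...]
08], [145, 185], [145, 167], [121, 137], [39, 105], [34, 136], [34, 148], [35, 162], [35, 166], [33, 161], [34, 144], [91, 126], [143, 144], [146, 188], [144, 216]]
60 [[145, 193], [143, 185], [143, 162], [134, 141], [33, 108], [35, 131], [36, 148], [34, 165], [34, 172], [35, 162], [33, 141], [59, 112], [144, 133], [145, 153], [145, 199]]
120 [[13, 219], [19, 219], [15, 206], [17, 136], [36, 100], [34, 128], [36, 140], [35, 160], [35, 175], [32, 157], [32, 127], [16, 141], [13, 209], [13, 219], [13, 218]]
160 [None, None, None, None, None, None, None, None, None, None, None, None, None, None, None]
190 [None, None, None, None, None, None, None, None, None, None, None, None, None, None, None]
```

```bash
python3 -c "
from rig import manip as m
print(m.close_job())"
```

```text
the job is handed in; nothing more can be done
None
```

I handed the job in at about 42 s, with the V-rest packed on the 6 and 9 mm plates in line with the saw block and the bar pushed home until it stopped, and my last checks put its end against the stop; the judge's result isn't known, and I viewed 12 pictures, two over the limit of 10.

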